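# Put the spices away in the lift-tray box

## Task

Cooking is over: put the spice jars away. Stand the spice box's lid straight up, swing its tray up and out as far as it goes, stand every spice jar cap-up in the compartment underneath, lower the tray gently back into the box without letting it fall, and with the scoop laid in the tray fold the lid fully shut. Leave the other things on the counter where they are.

Things in the scene. Friction and masses are not known exactly. Their poses are not given: they have to be found in the camera images.
- box: wooden spice box fixed to the counter, outside 272 (x) by 170 (y) by 118 mm high, walls and floor 6 mm; its -y side wall is only 60 mm high. Origin: centre of the underside; x along its length, y towards the lid's hinge side, z up. Swinging tray in its upper half, compartment below: floor at z = 6 mm, inside 260 by 158 mm, open from above only when the tray is fully raised
- lid (a joint): the box's lid, a stiff wooden panel 272 by 170 by 8 mm (0.22 kg), hinged along the box's upper +y edge; angle in rad, 0 = closed flat, 1.57 = standing straight up, stop at 2.2. The hinge is stiff (about 0.3 N m): the lid stays where it is left
- lid_hinge (a point): middle of the lid's hinge line, at box (0, 85, 118.5) mm; the line runs along the box's x
- lid_bar (a point): middle of the steel bar handle on the lid: a round bar 12 mm thick, parallel to the hinge line, 90 mm long between two end posts. With the lid closed it is 145 mm from the hinge towards box -y and 54 mm above it (46 mm above the lid's upper face); it turns with the lid. The bar can turn between gripping fingers
- tray_arm (a joint): swing of the links carrying the tray, rad: 0 = tray down in the box, 1.71 = stop, tray fully up and out beyond the box's -y side. The tray (0.3 kg) stays level; at angle q it has shifted in box axes by y = -105 (cos 0.349 - cos(0.349+q)), z = 105 (sin(0.349+q) - sin 0.349) mm; fully up: y -148, z +57. It rests at either stop and, let go between, falls to one (balance at q = 1.22)
- tray: the wooden swing tray, 244 (x) by 160 (y) mm outside, walls 4 mm thick and 35 mm high (its -y wall 50 mm), floor 4 mm. Origin: centre of its underside (box (0, -5, 62) mm when down); axes as the box's
- tray_bar (a point): middle of the tray's steel bar handle: a round bar 10 mm thick along box x, 70 mm long between its end posts, 44 mm above the tray's underside, at the tray's centre. It moves with the tray, on an arc of radius 105 mm
- scoop: measuring scoop lying on the counter, 101 mm long: dark wooden handle 12 mm wide and 12 mm high from x = -53 to +13 mm, steel bowl 36 mm across and 22 mm high centred at x = +30 mm. Origin on its underside; x from handle to bowl. 0.035 kg
- jar1: spice jar with a red cap standing on the counter, round, 40 mm across, 50 mm high with its cap, about 0.09 kg; origin: centre of the underside, z towards the cap. May be absent
- jar2: spice jar with a green cap standing on the counter, round, 40 mm across, 50 mm high with its cap, about 0.09 kg; origin: centre of the underside, z towards the cap. May be absent
- jar3: spice jar with a yellow cap standing on the counter, round, 40 mm across, 50 mm high with its cap, about 0.09 kg; origin: centre of the underside, z towards the cap. May be absent
- jar4: spice jar with a black cap standing on the counter, round, 40 mm across, 50 mm high with its cap, about 0.09 kg; origin: centre of the underside, z towards the cap. May be absent
- mug: blue mug, 76 mm across, 85 mm high, a bystander; origin: centre of the underside
- pinch_bowl: small white bowl, 80 mm across, 35 mm high, a bystander; origin: centre of the underside
- pepper_mill: dark wooden pepper mill, 54 mm across, 155 mm high, a bystander; origin: centre of the underside
- oil: amber oil bottle, 64 mm across, 220 mm high, a bystander; origin: centre of the underside
- honey: amber honey jar with yellow cap, 68 mm across, 90 mm high, a bystander; origin: centre of the underside
Things that resemble listed ones, but are neither listed nor needed, are in the scene too. Of the things that look like the scoop, take the one that is farthest to the robot's left at the start. Of the things that look like the jar1, the smaller one is meant.

How it is judged (in metres and radians):
On the way, in this order (a step that is already met when the one before it is completed fails the run):
1. the lid stands straight up (within about 11 degrees) (value of joint lid between 1.38 and 1.76 rad), for 0.5 s.
2. the tray is swung fully up and out (value of joint tray_arm above 1.6 rad), for 0.3 s.
3. every spice jar stands cap-up on the compartment's floor, while the tray is still up (x of jar1 in the frame of box between -0.118 and 0.118 m and y of jar1 in the frame of box between -0.066 and 0.066 m and z of each of jar1, jar2, jar3, jar4 in the frame of box below 0.014 m and angle between each of jar1, jar2, jar3, jar4's own z axis and vertical below 0.15 rad and x of jar2 in the frame of box between -0.118 and 0.118 m and y of jar2 in the frame of box between -0.066 and 0.066 m and x of jar3 in the frame of box between -0.118 and 0.118 m and y of jar3 in the frame of box between -0.066 and 0.066 m and x of jar4 in the frame of box between -0.118 and 0.118 m and y of jar4 in the frame of box between -0.066 and 0.066 m and value of joint tray_arm above 1.5 rad), for 0.3 s.
4. the tray is down in the box again, over the jars (x of jar1 in the frame of box between -0.118 and 0.118 m and y of jar1 in the frame of box between -0.066 and 0.066 m and z of each of jar1, jar2, jar3, jar4 in the frame of box below 0.014 m and angle between each of jar1, jar2, jar3, jar4's own z axis and vertical below 0.15 rad and x of jar2 in the frame of box between -0.118 and 0.118 m and y of jar2 in the frame of box between -0.066 and 0.066 m and x of jar3 in the frame of box between -0.118 and 0.118 m and y of jar3 in the frame of box between -0.066 and 0.066 m and x of jar4 in the frame of box between -0.118 and 0.118 m and y of jar4 in the frame of box between -0.066 and 0.066 m and value of joint tray_arm below 0.08 rad), for 0.3 s.
At the end, for the whole second after the job is handed in: The lid is shut (under 0.06 rad), the tray is down (under 0.08 rad), every spice jar present stands cap-up (within 0.15 rad) on the floor of the compartment under the tray, and the scoop lies at rest in the tray (all of step 4 and value of joint lid below 0.06 rad and x of scoop in the frame of tray between -0.118 and 0.118 m and y of scoop in the frame of tray between -0.076 and 0.076 m and z of scoop in the frame of tray between 0 and 0.034 m and linear speed of scoop below 0.03 m/s); the robot touches nothing.
It fails at once if the tray is let fall (it swings down faster than 3.5 rad/s) (velocity of joint tray_arm below -3.5 rad/s).
It fails at once if a bystander is knocked over or pushed more than 5 cm (angle between any of mug, pinch_bowl, pepper_mill, oil, honey's own z axis and vertical above 0.5 rad or distance of any of mug, pinch_bowl, pepper_mill, oil, honey from where it was at the start of the episode above 0.05 m).
Of jar1, jar2, jar3, jar4 only 2 to 4 are there at a start; the rules pass over those that are not, and their reading is None.
At some moment in a run one of jar1, jar2, jar3, jar4, scoop may be knocked a few centimetres aside while the robot is not near it.
It also fails if it takes over 210 s, if anything falls off the work surface, if the arm or the gripper's body presses on something with over 40 N, if the wrist force passes 120 N, or if a joint passes its speed limit or range.

## Robot

A 6-joint arm with a two-finger parallel gripper is mounted at the origin on the work surface. World frame = base frame: x ahead of the robot, y to its left, z up, the work surface at z = 0. Lengths are in m, angles in degrees, forces in N, time in s.
With the tool pointing down it reaches from about 0.35 to 0.875 m from the base axis. Payload 4.2 kg.
Tool frame: the origin (TCP) lies on the front face of the gripper's body, between the roots of the fingers; the fingertips stand 70 mm ahead of it and the grasp point (between the pads) lies 51 mm ahead of it (r.nose_length is the distance from the TCP to the fingertips, in m); z points along the fingers, y is the direction in which the jaws open and shut (so a half turn about z gives the same grasp; the last joint's range is limited). The gripper opens to 87 mm and grips with 3 to 60 N. Pads are 19 mm wide; open, the fingers measure 117 mm over their backs; the gripper's body (75 mm by 190 mm) begins 51 mm behind the grasp point.
Start: joints at [-61.444, 22.042, 0.453, 0, -68.411, -14.817], TCP at [0.148, -0.607, 0.292] pointing down, gripper open.
Joint ranges: [-179.83, 179.83], [-69.29, 118.12], [-61.27, 80.66], [-181.25, 117.63], [-171.15, -9.14], [-177.46, 177.46]. Speed limits (degrees/s): [159.86, 159.86, 180, 180, 180, 180].

## Interface

Orientations are given as a 3x3 rotation matrix whose columns are the frame's x, y, z axes.
In Python, from station import telemetry, capture, order, r gives the robot as it stands.
- The arm moves only by the tool drive_tool, never from a script. Its argument "series" is a list of rows, each a list of 4 numbers: the shift along the tool's x, y, z as a fraction of full scale, then the turn about the tool's z as a fraction of full scale. In form: [[dx, dy, dz, turn], ...]. A call has 1 to 10 rows; each row is the pose to reach, as a shift and turn from the pose commanded when the call began, along the tool's axes at that moment; what a row does not reach only later rows make up. Full scale, the value 1, is 0.12 m for a shift and 2 rad for a turn. A row lasts 1/8 s, in which the tool goes at most 62.5 mm and 10.7 degrees, less where a joint would pass 70% of its speed; a pose out of reach is approached as far as the arm can. A call with a number of a shift or a turn outside -1 to 1 is refused whole. A call with a gripper value outside its range is refused whole. "fingers" is the finger opening in mm, from 0 to 87, set as the call begins (left out, the last holds). The fingers move at their own pace and stop on an object; the grip force is fixed at half the most. Time passes only in rows, so rows that repeat a pose let the fingers close. It gives the time, the measured TCP pose, the force and the opening at its end, in the units of the state.
- telemetry.sense(): the state, without advancing time (a new reading comes with each control period).
- capture(name): name is "side" or "top"; returns a dict with "color" (420x560x3 uint8, blue, green, red), "fx", "fy", "cx", "cy" (pixels), "k1" (the pictures are not rectified: a ray, as slopes to the right and down, at radius r is drawn at 1 + k1 r^2 times it, then the intrinsics apply), "eye" and "attitude" of the camera in the world. Camera axes: x right, y up, looking along -z (the intrinsics and any distortion apply to the point x, -y, -z); pixel columns grow to the right and rows downward; lengths in m; the calibration is good to about 2 mm. A picture is of the moment at which its call begins. There is no depth.
- order.finish_job(): hands the job in, once; it reports no verdict.
The state is a dict: "time_s": time; "joints": joint angles; "joint_velocities": joint speeds; "effort": joint torques, N m; "tcp_pos": TCP position; "ee_rot": TCP orientation; "wrist_force": force on the tool from outside, world axes, zero at the start; "moment": the same for the moment, N m; "gripper_width": opening from 0.0 (shut) to 1.0 (fully open).
Only numpy, scipy, OpenCV 4.12 (cv2) and the standard library are available. Lean on these libraries where they do the work, as an engineer would, in place of code of your own. Each camera call takes 0.05 s, during which the arm holds its last target. There are 200 camera calls.

## Working session

There is one attempt and no reset: what is moved stays moved. The work goes in short steps, Python scripts to look and compute and a tool call to move; the robot and the scene stay as the last step left them, time stands still between calls to the robot, and variables do not carry over. Pictures are saved under pics/ and viewed, about 12 in all and at most 16, crops included, and the job is handed in when it is done.

Besides the shell and the picture viewer there is one more tool, called after "Request:" by a JSON object that holds its "api" and its "payload", one argument or row to a line. drive_tool: Moves the arm, as the interface text tells. Shift numbers are shares of 0.12 m and turn numbers shares of 2 rad, none past 1 either way. Its arguments: {"type":"object","properties":{"series":{"type":"array","items":{"type":"array","items":{"type":"number","minimum":-1,"maximum":1}}},"fingers":{"type":"number"}},"required":["series"]}

```bash
ls; mkdir -p pics
python3 - <<'E'
from station import telemetry,capture,r
import cv2
s=telemetry.sense();print(s)
for n in("top","side"):
    c=capture(n);cv2.imwrite(f"pics/{n}0.png",c["color"]);print(n,{k:v for k,v in c.items() if k!="color"})
E
```

```text
pics
{'time_s': 0.0, 'joints': array([-6.14432815e+01,  2.20901421e+01,  3.80933264e-01, -2.96911913e-02,
       -6.84093590e+01, -1.48163500e+01]), 'joint_velocities': array([ 0.00130799, -0.00633247, -0.09998316, -0.09188953,  0.02131782,
        0.03979267]), 'effort': array([ 6.54247106e-04, -3.90666461e+01,  1.87403905e+01,  4.21968207e+00,
        1.10395811e-02, -1.99099572e-04]), 'tcp_pos': array([ 0.14837512, -0.60668003,  0.29117201]), 'ee_rot': array([[-9.71427387e-01, -2.37336285e-01, -5.65979323e-04],
       [-2.37336952e-01,  9.71425230e-01,  2.04794164e-03],
       [ 6.37557319e-05,  2.12375441e-03, -9.99997743e-01]]), 'wrist_force': array([ 0.13983919,  0.42749884, -0.21514584]), 'moment': array([-0.042072  ,  0.0462995 , -0.00146354]), 'gripper_width': 1.0016541841758784}
top {'fx': 441.090771325755, 'fy': 441.090771325755, 'cx': 283.5200699703441, 'cy': 206.35529183183334, 'k1': -0.14109840645911023, 'eye': array([0.23649377, 0.03798185, 1.37433572]), 'attitude': array([[-0.01805702,  0.9834713 , -0.18016142],
       [-0.99979922, -0.0161952 ,  0.01179985],
       [ 0.00868706,  0.18033832,  0.98356628]])}
side {'fx': 430.34057281831184, 'fy': 430.34057281831184, 'cx': 276.86250592204084, 'cy': 200.79182705886262, 'k1': -0.07550738608479916, 'eye': array([ 0.28968373, -0.94151899,  0.87831516]), 'attitude': array([[ 0.97632631,  0.14404753, -0.1613606 ],
       [-0.21581472,  0.59863003, -0.77140527],
       [-0.01452372,  0.78796726,  0.61554582]])}
```

View pics/top0.png

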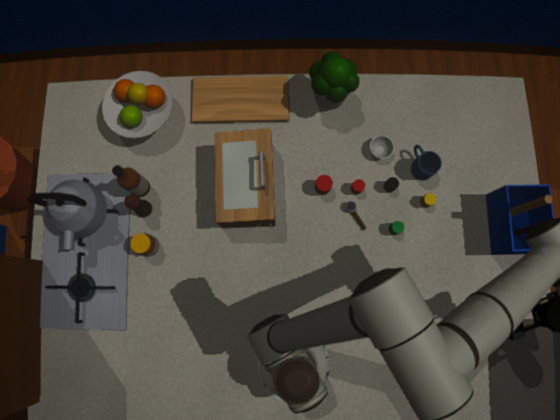

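View pics/side0.png

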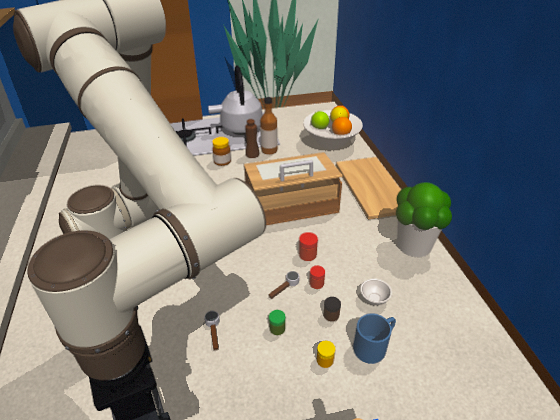

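```bash
cat > h.py <<'E'
import numpy as np, cv2
from station import telemetry,capture,order,r
def K(c): return np.array([[c["fx"],0,c["cx"]],[0,c["fy"],c["cy"]],[0,0,1.]]),np.array([c["k1"],0,0,0.])
def ray(c,p):
    q=cv2.undistortPoints(np.array([[p]],float),*K(c))[0,0]
    return c["attitude"]@np.array([q[0],-q[1],-1.])
def onz(c,p,z):
    d=ray(c,p); return (c["eye"]+d*(z-c["eye"][2])/d[2])
def proj(c,P):
    R=c["attitude"]@np.diag([1,-1,-1.]); 
    return cv2.projectPoints(np.array(P,float).reshape(-1,3),cv2.Rodrigues(R.T)[0],-R.T@c["eye"],*K(c))[0][:,0]
def two(c1,p1,c2,p2):
    A=np.zeros((3,3));b=np.zeros(3)
    for c,p in((c1,p1),(c2,p2)):
        d=ray(c,p);d/=np.linalg.norm(d);M=np.eye(3)-np.outer(d,d);A+=M;b+=M@c["eye"]
    return np.linalg.solve(A,b)
def crop(c,x0,y0,x1,y1,name,k=None):
    k=k or min(800/(x1-x0),600/(y1-y0));cv2.imwrite("pics/"+name,cv2.resize(c["color"][y0:y1,x0:x1],None,fx=k,fy=k,interpolation=cv2.INTER_CUBIC));print(name,"scale",k)
def st():
    s=telemetry.sense();print("t %.2f"%s["time_s"],"tcp",s["tcp_pos"].round(4),"yaw_y",np.degrees(np.arctan2(s["ee_rot"][1,1],s["ee_rot"][0,1])).round(2),"w",round(s["gripper_width"]*87,1),"F",s["wrist_force"].round(1));return s
E
python3 - <<'E'
from h import *
t=capture("top");s=capture("side")
crop(t,200,120,300,240,"boxt.png",5)
a=cv2.resize(s["color"][135:225,235:350],None,fx=5,fy=5,interpolation=cv2.INTER_CUBIC)
cv2.imwrite("pics/boxs.png",a)
crop(t,305,135,465,245,"jars.png",5)
E
```

```text
boxt.png scale 5
jars.png scale 5
```

View pics/boxt.png

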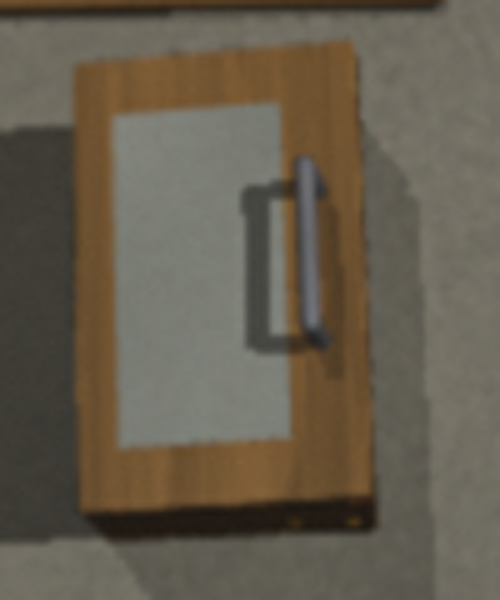

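View pics/boxs.png

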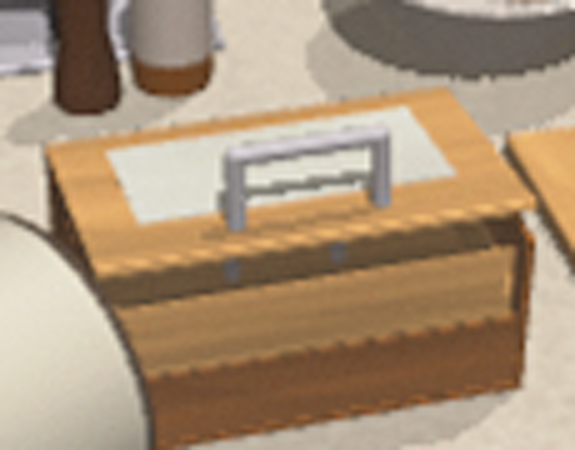

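View pics/jars.png

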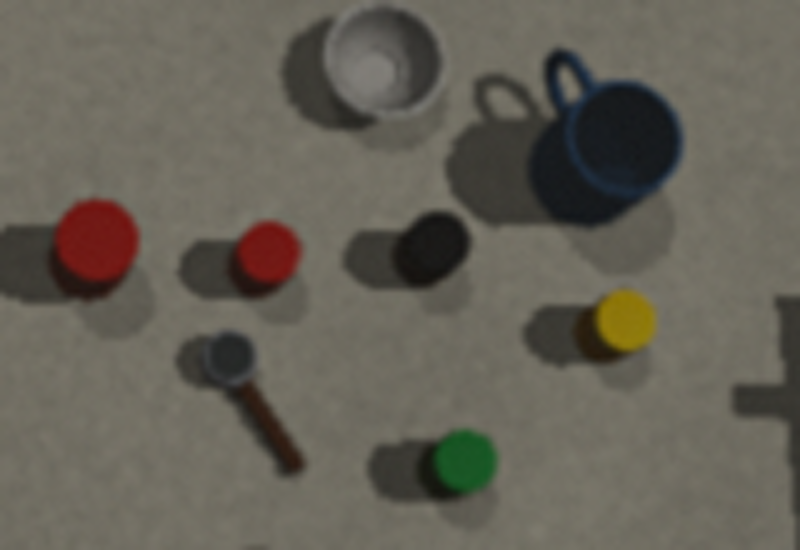

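The overhead view shows the lid and bar clearly: lid corners at about (215,133), (271,128), (275,219), (216,222), and the bar from (261,152) to (263,187). The close crop of the counter shows the items to pick.

- **Red caps:** the larger is at top (324,184) and the smaller at (358,186). I take the smaller.
- **Other jars:** black (391,185), yellow (430,199) and green (398,227). The larger honey jar at (140,243) is not a candidate.
- **Scoops:** one is at top (351,207)–(363,228), and the other at side (213,330), hidden under the arm from above. I'll check their y positions.

Run:
```python
from h import *
t=capture("top");s=capture("side")
T=lambda x,y:(200+(x+.5)/5-.5,120+(y+.5)/5-.5)
S=lambda x,y:(235+(x+.5)/5-.5,135+(y+.5)/5-.5)
C=[onz(t,T(*p),.1265) for p in((76,64),(353,42),(373,497),(81,512))]
for c in C:print(c.round(4))
C=np.array(C);m=C.mean(0);print("centre",m.round(4),"len",[np.linalg.norm(C[i]-C[i-1]).round(4) for i in range(4)])
for i,j in((0,3),(1,2)):
  d=C[i]-C[j];print("x-axis yaw",np.degrees(np.arctan2(d[1],d[0])))
for i,j in((0,1),(3,2)):
  d=C[i]-C[j];print("y-axis yaw",np.degrees(np.arctan2(-d[0],d[1])))
print("bar ends",two(t,T(303,158),s,S(388,131)).round(4),two(t,T(315,333),s,S(228,158)).round(4), "mono",onz(t,T(303,158),.172+.006),onz(t,T(315,335),.172+.006))
J=lambda x,y:(305+(x+.5)/5-.5,135+(y+.5)/5-.5)
for n,p in dict(bigred=(97,240),red=(269,252),black=(438,241),yellow=(626,321),green=(465,461)).items(): print(n,onz(t,J(*p),.05).round(4))
print("scoop bowl",onz(t,J(231,357),.022).round(4),"handle end",onz(t,J(292,468),.01).round(4))
print("other scoop",onz(s,(213,318),.02).round(3),onz(s,(215,346),.01).round(3), "first in side", onz(s,(293,278),.02).round(3))
```

```text
[0.6929 0.2242 0.1265]
[0.7036 0.0585 0.1265]
[0.4287 0.0503 0.1265]
[0.4227 0.2178 0.1265]
centre [0.562  0.1377 0.1265] len [np.float64(0.2703), np.float64(0.166), np.float64(0.275), np.float64(0.1675)]
x-axis yaw 1.3576091333860925
x-axis yaw 1.69895268632504
y-axis yaw 3.6772588045005223
y-axis yaw 2.057054702176692
bar ends [0.6128 0.0862 0.1881] [0.5133 0.0803 0.1879] mono [0.61529378 0.08671886 0.178     ] [0.51243023 0.08079144 0.178     ]
bigred [ 0.5516 -0.1043  0.05  ]
red [ 0.5425 -0.2111  0.05  ]
black [ 0.5482 -0.3181  0.05  ]
yellow [ 0.4955 -0.4349  0.05  ]
green [ 0.4096 -0.3263  0.05  ]
scoop bowl [ 0.4819 -0.189   0.022 ] handle end [ 0.4126 -0.2264  0.01  ]
other scoop [ 0.265 -0.28   0.02 ] [ 0.261 -0.352  0.01 ] first in side [ 0.485 -0.199  0.02 ]
```

Request:
{"api": "drive_tool", "payload": {
  "series": [
    [0,0,0,0.05],
    [0,0,0,0.102],
    [0,0,0,0.102],
    [0,0,0,0.102]
  ],
  "fingers": 50
}}

```text
time_s: 0.8
tcp_pos: [0.1485, -0.6071, 0.2922]
ee_rot: [[-0.999, -0.037, -0.0], [-0.037, 0.999, 0.0], [0.0, 0.0, -1.0]]
wrist_force: [-0.4, -0.5, -0.2]
gripper_width: 0.636
```

```bash
python3 -c "
from h import *
st()"
```

```text
t 0.80 tcp [ 0.1485 -0.6071  0.2922] yaw_y 92.14 w 55.3 F [-0.4 -0.5 -0.2]
```

Request:
{"api": "drive_tool", "payload": {
  "series": [
    [-0.2,0.31,0,0],
    [-0.4,0.62,0,0],
    [-0.61,0.933,0,0],
    [-0.61,0.933,0,0]
  ]
}}

```text
time_s: 1.3
tcp_pos: [0.2187, -0.4907, 0.2929]
ee_rot: [[-0.999, -0.04, 0.001], [-0.04, 0.999, -0.0], [-0.001, -0.0, -1.0]]
wrist_force: [0.2, -1.5, -0.5]
gripper_width: 0.58
```

Request:
{"api": "drive_tool", "payload": {
  "series": [
    [-0.2,0.31,0,0],
    [-0.4,0.62,0,0],
    [-0.61,0.933,0,0],
    [-0.61,0.933,0,0]
  ]
}}

```text
time_s: 1.8
tcp_pos: [0.2877, -0.377, 0.2927]
ee_rot: [[-0.999, -0.04, 0.001], [-0.04, 0.999, -0.001], [-0.001, -0.001, -1.0]]
wrist_force: [0.1, -0.4, -0.6]
gripper_width: 0.575
```

Request:
{"api": "drive_tool", "payload": {
  "series": [
    [-0.2,0.31,0,0],
    [-0.4,0.62,0,0],
    [-0.61,0.933,0,0],
    [-0.61,0.933,0,0]
  ]
}}

```text
time_s: 2.3
tcp_pos: [0.3571, -0.2629, 0.2925]
ee_rot: [[-0.999, -0.039, 0.001], [-0.039, 0.999, -0.0], [-0.001, -0.0, -1.0]]
wrist_force: [-0.0, 0.0, 0.3]
gripper_width: 0.572
```

Request:
{"api": "drive_tool", "payload": {
  "series": [
    [-0.2,0.31,0,0],
    [-0.4,0.62,0,0],
    [-0.61,0.933,0,0],
    [-0.61,0.933,0,0]
  ]
}}

```text
time_s: 2.8
tcp_pos: [0.4264, -0.1487, 0.2922]
ee_rot: [[-0.999, -0.038, 0.0], [-0.038, 0.999, -0.0], [-0.0, -0.0, -1.0]]
wrist_force: [-0.2, -1.3, 0.2]
gripper_width: 0.575
```

Request:
{"api": "drive_tool", "payload": {
  "series": [
    [-0.2,0.31,0,0],
    [-0.4,0.62,0,0],
    [-0.61,0.933,0,0],
    [-0.61,0.933,0,0]
  ]
}}

```text
time_s: 3.3
tcp_pos: [0.4956, -0.0345, 0.2919]
ee_rot: [[-0.999, -0.037, -0.0], [-0.037, 0.999, -0.0], [0.0, -0.0, -1.0]]
wrist_force: [-0.1, -1.1, 0.2]
gripper_width: 0.574
```

Request:
{"api": "drive_tool", "payload": {
  "series": [
    [-0.2,0.31,0,0],
    [-0.4,0.62,0,0],
    [-0.61,0.933,0,0],
    [-0.61,0.933,0,0],
    [-0.61,0.933,0,0]
  ]
}}

```text
time_s: 3.92
tcp_pos: [0.563, 0.0781, 0.2918]
ee_rot: [[-0.999, -0.034, -0.001], [-0.034, 0.999, -0.001], [0.001, -0.001, -1.0]]
wrist_force: [-0.7, 0.3, 0.6]
gripper_width: 0.573
```

Run:
```python
from h import *
st();t=capture("top");s=capture("side")
a=cv2.resize(s["color"][110:230,220:380],None,fx=4,fy=4,interpolation=cv2.INTER_CUBIC)
b=cv2.resize(t["color"],(560,420))
cv2.imwrite("pics/over.png",a);cv2.imwrite("pics/topfull.png",b)
```

```text
t 3.92 tcp [0.563  0.0781 0.2918] yaw_y 91.95 w 49.9 F [-0.7  0.3  0.6]
```

View pics/over.png

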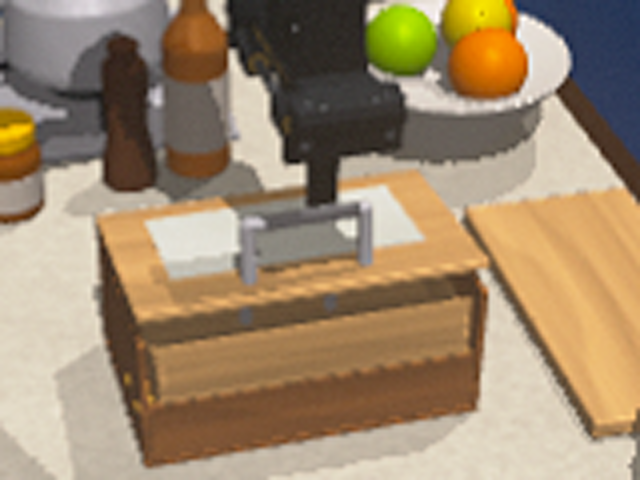

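Request:
{"api": "drive_tool", "payload": {
  "series": [
    [0,0.02,0.3,0],
    [0,0.02,0.57,0],
    [0,0.02,0.57,0],
    [0,0.02,0.57,0]
  ]
}}

```text
time_s: 4.53
tcp_pos: [0.5639, 0.0819, 0.2255]
ee_rot: [[-0.999, -0.035, 0.002], [-0.035, 0.999, 0.0], [-0.002, 0.0, -1.0]]
wrist_force: [1.0, -0.6, -0.1]
gripper_width: 0.573
```

Request:
{"api": "drive_tool", "payload": {
  "series": [
    [0,0,0,0],
    [0,0,0,0],
    [0,0,0,0],
    [0,0,0,0],
    [0,0,0,0],
    [0,0,0,0]
  ],
  "fingers": 0
}}

```text
time_s: 5.28
tcp_pos: [0.5632, 0.0836, 0.2233]
ee_rot: [[-0.999, -0.036, 0.0], [-0.036, 0.999, 0.002], [-0.0, 0.002, -1.0]]
wrist_force: [0.3, 5.1, -3.2]
gripper_width: 0.12
```

Run:
```python
from h import *
st();t=capture("top")
T=lambda x,y:(200+(x+.5)/5-.5,120+(y+.5)/5-.5)
s=capture("side")
S=lambda x,y:(220+(x+.5)/4-.5,110+(y+.5)/4-.5)
for p in((250,217),(365,208)):print(onz(s,S(*p),.1725).round(4))
# side lid corners at z .1265
for p in((98,214),(417,170),(488,263),(135,312)):print(onz(s,S(*p),.1265).round(4))
```

```text
t 5.28 tcp [0.5632 0.0836 0.2233] yaw_y 92.05 w 10.5 F [ 0.3  5.1 -3.2]
[0.5288 0.1146 0.1725]
[0.6158 0.1062 0.1725]
[0.427  0.2168 0.1265]
[0.6949 0.2201 0.1265]
[0.7071 0.0778 0.1265]
[0.4328 0.0787 0.1265]
```

Request:
{"api": "drive_tool", "payload": {
  "series": [
    [0,0,0,0],
    [0,0,0,0],
    [0,0,-0.11,0],
    [0,0,-0.11,0],
    [0,0,-0.11,0]
  ],
  "fingers": 30
}}

```text
time_s: 6.0
tcp_pos: [0.5632, 0.0822, 0.2374]
ee_rot: [[-0.999, -0.036, 0.001], [-0.036, 0.999, 0.0], [-0.001, 0.0, -1.0]]
wrist_force: [-0.1, -0.3, 0.0]
gripper_width: 0.343
```

Request:
{"api": "drive_tool", "payload": {
  "series": [
    [0,0,0,0],
    [0,0,0,0],
    [0,0,0,0],
    [0,0,0,0],
    [0,0,0,0]
  ],
  "fingers": 0
}}

```text
time_s: 6.62
tcp_pos: [0.5631, 0.0834, 0.2364]
ee_rot: [[-0.999, -0.036, -0.0], [-0.036, 0.999, 0.002], [0.0, 0.002, -1.0]]
wrist_force: [-0.1, 5.6, -2.5]
gripper_width: 0.127
```

Run:
```python
from h import *
s=st();t=capture("side");crop(t,220,110,380,230,"grip.png",4)
g=s["tcp_pos"][2]-.051
R=.1547;b=np.arctan2(54,145)
th0=np.arcsin((g-.1185)/R)-b;print("theta0",th0)
prev=None
for th in np.linspace(th0,1.66,13):
  y=-R*np.cos(b+th);z=R*np.sin(b+th)
  if prev is None:prev=(y,z)
  print(round(th,2),"dy",round((y-prev[0])/.12,3),"dz",round(-(z-prev[1])/.12,3))
```

```text
t 6.62 tcp [0.5631 0.0834 0.2364] yaw_y 92.05 w 11.0 F [-0.1  5.6 -2.5]
grip.png scale 4
theta0 0.09060152244568376
0.09 dy 0.0 dz -0.0
0.22 dy 0.083 dz -0.147
0.35 dy 0.184 dz -0.282
0.48 dy 0.301 dz -0.402
0.61 dy 0.434 dz -0.506
0.74 dy 0.579 dz -0.592
0.88 dy 0.734 dz -0.658
1.01 dy 0.896 dz -0.704
1.14 dy 1.063 dz -0.728
1.27 dy 1.231 dz -0.73
1.4 dy 1.398 dz -0.71
1.53 dy 1.562 dz -0.668
1.66 dy 1.718 dz -0.606
```

View pics/grip.png

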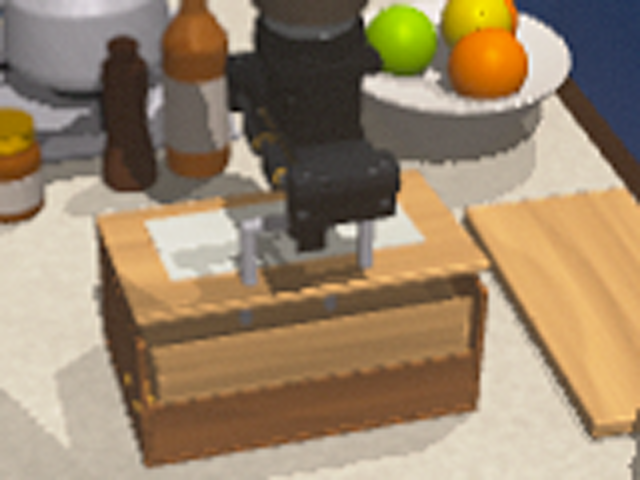

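Request:
{"api": "drive_tool", "payload": {
  "series": [
    [0,0.04,-0.075,0],
    [0,0.083,-0.147,0],
    [0,0.184,-0.282,0],
    [0,0.301,-0.402,0],
    [0,0.434,-0.506,0],
    [0,0.579,-0.592,0],
    [0,0.734,-0.658,0],
    [0,0.896,-0.704,0],
    [0,0.896,-0.704,0]
  ]
}}

```text
time_s: 7.8
tcp_pos: [0.5599, 0.1909, 0.3243]
ee_rot: [[-0.999, -0.038, 0.004], [-0.038, 0.999, 0.001], [-0.004, 0.0, -1.0]]
wrist_force: [2.1, -0.4, 3.8]
gripper_width: 0.127
```

Request:
{"api": "drive_tool", "payload": {
  "series": [
    [0,0.167,-0.024,0],
    [0,0.335,-0.026,0],
    [0,0.502,-0.006,0],
    [0,0.666,0.036,0],
    [0,0.74,0.064,0],
    [0,0.822,0.098,0],
    [0,0.822,0.098,0],
    [0,0.822,0.098,0]
  ]
}}

```text
time_s: 8.8
tcp_pos: [0.557, 0.2898, 0.3103]
ee_rot: [[-0.999, -0.036, 0.004], [-0.036, 0.999, 0.004], [-0.004, 0.003, -1.0]]
wrist_force: [5.8, 2.0, 1.8]
gripper_width: 0.125
```

Run:
```python
from h import *
s=st()
p=s["tcp_pos"];b=np.arctan2(54,145)
print("theta",np.pi-np.arctan2(p[2]-.051-.1185,p[1]-.220)-b, "R",np.hypot(p[2]-.051-.1185,p[1]-.220))
crop(capture("side"),220,60,380,230,"lidup.png",3.5)
```

```text
t 8.80 tcp [0.557  0.2898 0.3103] yaw_y 92.07 w 10.9 F [5.8 2.  1.8]
theta 1.6745795742041234 R 0.15719630747502053
lidup.png scale 3.5
```

View pics/lidup.png

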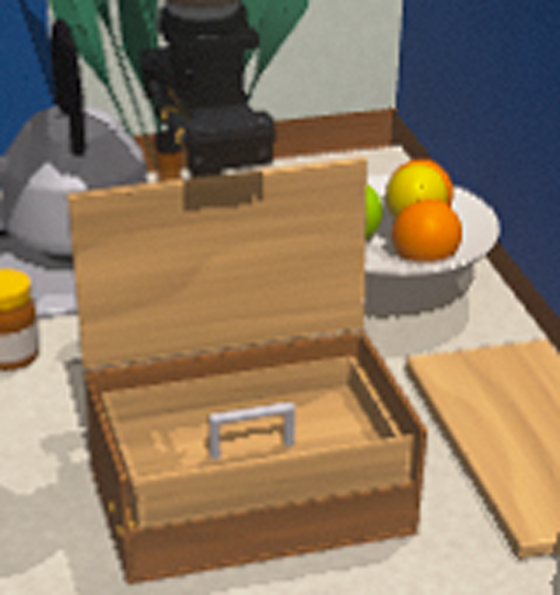

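Request:
{"api": "drive_tool", "payload": {
  "series": [
    [0,0,0,0],
    [0,0,0,0],
    [0,0,0,0],
    [0,0,0,0],
    [0,0,-0.3,0],
    [0,0,-0.62,0],
    [0,0,-0.68,0],
    [0,0,-0.68,0],
    [0,0,-0.68,0]
  ],
  "fingers": 30
}}

```text
time_s: 9.98
tcp_pos: [0.5554, 0.2882, 0.3896]
ee_rot: [[-0.999, -0.036, -0.003], [-0.036, 0.999, -0.002], [0.003, -0.001, -1.0]]
wrist_force: [-0.3, 0.4, 0.3]
gripper_width: 0.346
```

Request:
{"api": "drive_tool", "payload": {
  "series": [
    [0,-0.4,0,0],
    [0,-0.8,0,0],
    [0,-1,0,0],
    [0,-1,0,0],
    [0,-1,0,0]
  ]
}}

```text
time_s: 10.6
tcp_pos: [0.5603, 0.169, 0.3908]
ee_rot: [[-0.999, -0.036, -0.001], [-0.036, 0.999, -0.0], [0.001, -0.0, -1.0]]
wrist_force: [-0.8, 1.1, 0.6]
gripper_width: 0.344
```

Run:
```python
from h import *
st();t=capture("top");s=capture("side")
a=cv2.resize(t["color"][110:240,180:300],None,fx=4,fy=4,interpolation=cv2.INTER_CUBIC)
b=cv2.resize(s["color"][95:225,230:350],None,fx=4,fy=4,interpolation=cv2.INTER_CUBIC)
cv2.imwrite("pics/p8.png",np.hstack([a[:, :400] if 0 else cv2.resize(a,(400,433)),cv2.resize(b,(400,433))]))
cv2.imwrite("pics/p8.png",np.hstack([t["color"][110:260,180:300],s["color"][80:230,230:350]]).repeat(3,0).repeat(3,1))
```

```text
t 10.60 tcp [0.5603 0.169  0.3908] yaw_y 92.07 w 29.9 F [-0.8  1.1  0.6]
```

View pics/p8.png

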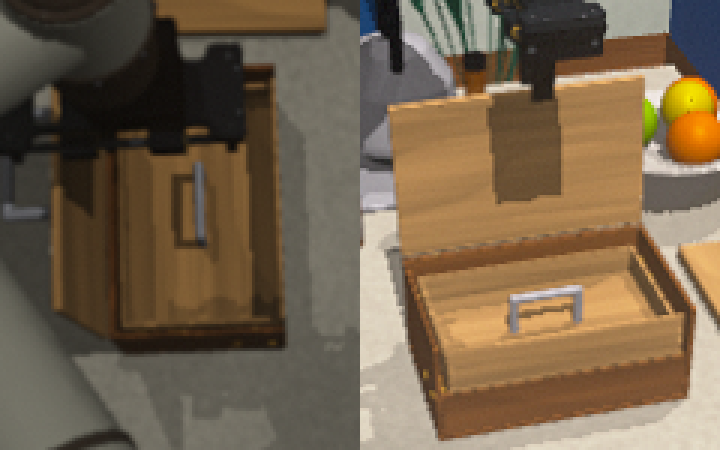

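Run:
```python
from h import *
t=capture("top");s=capture("side")
T=lambda x,y:(180+(x-1)/3,110+(y-1)/3)
S=lambda x,y:(230+(x-361)/3,80+(y-1)/3)
m=T(199.5,203),S(545,293)
print("bar mid",two(t,m[0],s,m[1]).round(4),"mono",onz(t,m[0],.106).round(4),onz(s,m[1],.106).round(4))
e=onz(t,T(197,163),.106),onz(t,T(203,242),.106);print(e,np.degrees(np.arctan2((e[0]-e[1])[1],(e[0]-e[1])[0])))
# box top rim corners -y side in top (z .06 low wall?) x-end walls at .118
for n,p,z in(("+x+... rim right",T(274,66),.118),("-x rim right",T(286,346),.118)):print(n,onz(t,p,z).round(4))
for n,p in(("R far rim",S(640,230)),("R near",S(694,304)),("L near",S(437,390)),("L far",S(402,255))):print(n,onz(s,p,.118).round(4))
```

```text
bar mid [0.56   0.1317 0.1061] mono [0.558  0.1318 0.106 ] [0.562  0.1323 0.106 ]
(array([0.59902576, 0.13426236, 0.106     ]), array([0.51852363, 0.12843478, 0.106     ])) 4.14044590011593
+x+... rim right [0.6951 0.0564 0.118 ]
-x rim right [0.4126 0.0484 0.118 ]
R far rim [0.6888 0.2087 0.118 ]
R near [0.7    0.0612 0.118 ]
L near [ 0.4217 -0.014   0.118 ]
L far [0.4257 0.2212 0.118 ]
```

Request:
{"api": "drive_tool", "payload": {
  "series": [
    [0,-0.2,0.2,0],
    [0,-0.333,0.5,0],
    [0,-0.333,0.9,0],
    [0,-0.333,0.9,0]
  ],
  "fingers": 40
}}

```text
time_s: 11.3
tcp_pos: [0.5599, 0.1282, 0.2797]
ee_rot: [[-0.999, -0.036, -0.008], [-0.036, 0.999, -0.004], [0.008, -0.003, -1.0]]
wrist_force: [-0.1, 0.1, -0.3]
gripper_width: 0.46
```

Request:
{"api": "drive_tool", "payload": {
  "series": [
    [0,0,0.3,0],
    [0,0,0.6,0],
    [0,0,0.8,0],
    [0,0,0.98,0],
    [0,0,0.98,0],
    [0,0,0.98,0]
  ]
}}

```text
time_s: 12.05
tcp_pos: [0.563, 0.1294, 0.1679]
ee_rot: [[-0.999, -0.037, 0.004], [-0.037, 0.999, 0.001], [-0.004, 0.001, -1.0]]
wrist_force: [0.5, 0.8, -1.6]
gripper_width: 0.457
```

Request:
{"api": "drive_tool", "payload": {
  "series": [
    [0,0,0,0],
    [0,0,0,0],
    [0,0,0,0],
    [0,0,0,0],
    [0,0,0,0]
  ],
  "fingers": 0
}}

```text
time_s: 12.68
tcp_pos: [0.5617, 0.1316, 0.1662]
ee_rot: [[-0.999, -0.036, 0.002], [-0.036, 0.999, 0.005], [-0.002, 0.005, -1.0]]
wrist_force: [-3.9, 11.8, 2.2]
gripper_width: 0.103
```

Run:
```python
from h import *
s=st()
for q in np.linspace(0,1.72,15):
  print(round(q,2),"dy",round(-.105*(np.cos(.349)-np.cos(.349+q))/.12,3),"dz",round(-.105*(np.sin(.349+q)-np.sin(.349))/.12,3))
```

```text
t 12.68 tcp [0.5617 0.1316 0.1662] yaw_y 92.06 w 9.0 F [-3.9 11.8  2.2]
0.0 dy -0.0 dz -0.0
0.12 dy -0.043 dz -0.099
0.25 dy -0.097 dz -0.191
0.37 dy -0.163 dz -0.276
0.49 dy -0.239 dz -0.353
0.61 dy -0.323 dz -0.419
0.74 dy -0.415 dz -0.475
0.86 dy -0.513 dz -0.519
0.98 dy -0.615 dz -0.551
1.11 dy -0.721 dz -0.57
1.23 dy -0.828 dz -0.576
1.35 dy -0.935 dz -0.568
1.47 dy -1.041 dz -0.548
1.6 dy -1.143 dz -0.515
1.72 dy -1.24 dz -0.469
```

Request:
{"api": "drive_tool", "payload": {
  "series": [
    [0,-0.02,-0.1,0],
    [0,-0.08,-0.19,0],
    [0,-0.143,-0.276,0],
    [0,-0.22,-0.353,0],
    [0,-0.303,-0.419,0],
    [0,-0.395,-0.475,0],
    [0,-0.493,-0.519,0],
    [0,-0.595,-0.551,0],
    [0,-0.7,-0.57,0],
    [0,-0.808,-0.576,0]
  ]
}}

```text
time_s: 13.92
tcp_pos: [0.5646, 0.0301, 0.2352]
ee_rot: [[-0.999, -0.036, -0.001], [-0.036, 0.999, -0.001], [0.001, -0.001, -1.0]]
wrist_force: [-3.0, 0.4, 2.1]
gripper_width: 0.104
```

Request:
{"api": "drive_tool", "payload": {
  "series": [
    [0,-0.107,0.008,0],
    [0,-0.213,0.028,0],
    [0,-0.3,0.055,0],
    [0,-0.36,0.08,0],
    [0,-0.4,0.1,0],
    [0,-0.405,0.1,0],
    [0,-0.405,0.1,0],
    [0,-0.405,0.1,0]
  ]
}}

```text
time_s: 14.92
tcp_pos: [0.5661, -0.0159, 0.2229]
ee_rot: [[-0.999, -0.036, -0.002], [-0.036, 0.999, 0.002], [0.002, 0.002, -1.0]]
wrist_force: [-7.3, 3.9, 5.8]
gripper_width: 0.099
```

Run:
```python
from h import *
st();t=capture("top");s=capture("side")
cv2.imwrite("pics/p9.png",np.hstack([t["color"][110:260,180:310],s["color"][80:230,230:360]]).repeat(3,0).repeat(3,1))
```

```text
t 14.93 tcp [ 0.5661 -0.0159  0.2229] yaw_y 92.07 w 8.6 F [-7.3  3.9  5.8]
```

View pics/p9.png

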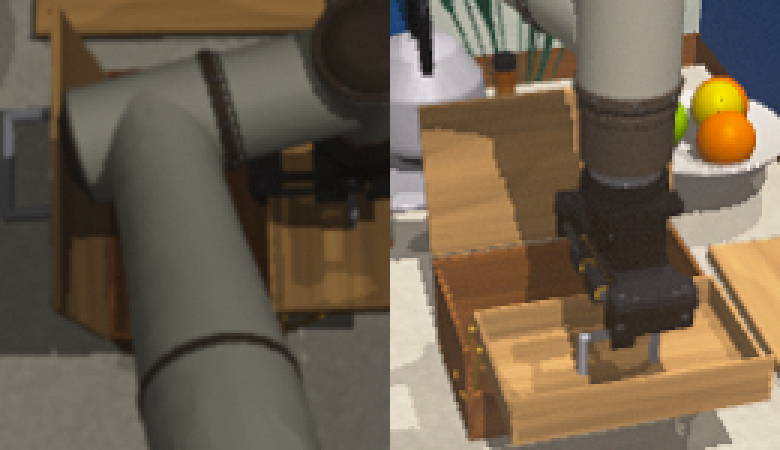

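Request:
{"api": "drive_tool", "payload": {
  "series": [
    [0,0,0,0],
    [0,0,0,0],
    [0,0,0,0],
    [0,0,-0.3,0],
    [0,0,-0.6,0],
    [0,0,-0.6,0]
  ],
  "fingers": 40
}}

```text
time_s: 15.78
tcp_pos: [0.5686, -0.0168, 0.2982]
ee_rot: [[-0.999, -0.036, 0.008], [-0.036, 0.999, 0.001], [-0.008, 0.001, -1.0]]
wrist_force: [0.5, -1.2, -0.6]
gripper_width: 0.457
```

Request:
{"api": "drive_tool", "payload": {
  "series": [
    [0,-0.1,0,0.09],
    [0,-0.2,0,0.18],
    [0,-0.4,0,0.27],
    [0,-0.6,0,0.36],
    [0,-0.8,0,0.45],
    [0,-1,0,0.54],
    [0,-1,0,0.63],
    [0,-1,0,0.72],
    [0,-1,0,0.785],
    [0,-1,0,0.785]
  ],
  "fingers": 64
}}

```text
time_s: 17.02
tcp_pos: [0.5711, -0.1486, 0.2935]
ee_rot: [[-0.052, 0.999, -0.001], [0.999, 0.052, 0.015], [0.015, -0.0, -1.0]]
wrist_force: [-0.1, 0.2, 0.1]
gripper_width: 0.733
```

```bash
cat > jars.py <<'E'
from h import *
def caps(c,z=.05,roi=None):
    hsv=cv2.cvtColor(c["color"],cv2.COLOR_BGR2HSV);H,S,V=cv2.split(hsv);out={}
    M=dict(red=((H<8)|(H>172))&(S>150)&(V>60),green=(H>45)&(H<80)&(S>120),yellow=(H>20)&(H<33)&(S>150),black=V<(28 if c["k1"]<-.1 else 50))
    for n,m in M.items():
        k,_,st_,cen=cv2.connectedComponentsWithStats(m.astype(np.uint8))
        out[n]=[(cen[i].round(1),int(st_[i,4]),onz(c,cen[i],z)[:2].round(4)) for i in range(1,k) if 40<st_[i,4]<900 and (lambda w:.3<w[0]<.75 and -.55<w[1]<-.02)(onz(c,cen[i],z))]
    return out
if __name__=="__main__":
    s=st();print(s["joints"].round(1))
    for n in("top","side"):
        c=capture(n);cv2.imwrite(f"pics/now_{n}.png",c["color"])
        for k,v in caps(c).items():print(n,k,v)
E
python3 jars.py
```

```text
t 17.02 tcp [ 0.5711 -0.1486  0.2935] yaw_y 2.99 w 63.7 F [-0.1  0.2  0.1]
[   0.8   18.7   -4.    -1.   -67.3 -177.4]
top red [(array([328.3, 182.7]), 80, array([ 0.5511, -0.1177])), (array([358.3, 188.3]), 44, array([ 0.5319, -0.2104]))]
top green [(array([397.4, 226.8]), 114, array([ 0.4097, -0.3256]))]
top yellow [(array([429.1, 198.9]), 128, array([ 0.4952, -0.4327]))]
top black [(array([390.4, 184.5]), 118, array([ 0.5428, -0.3122]))]
side red [(array([307.9, 245.9]), 448, array([ 0.5465, -0.1207])), (array([317. , 276.7]), 286, array([ 0.5386, -0.2348]))]
side green [(array([276.7, 317.8]), 224, array([ 0.4108, -0.3358]))]
side yellow [(array([325.6, 350.1]), 293, array([ 0.496 , -0.4438]))]
side black []
```

View pics/now_side.png

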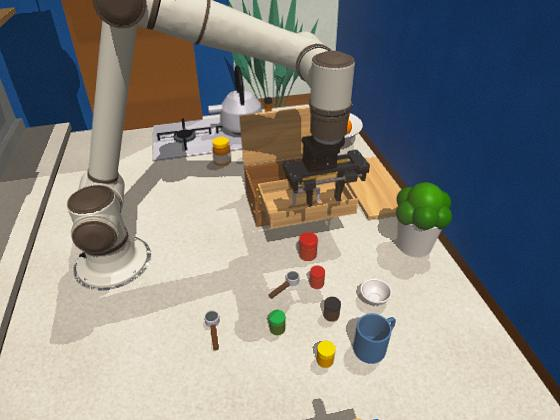

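The arm is clear now and the view confirms the picks: the two scoops are at side (285,285) and (213,330), and the first is farther left, at y about -0.20 against -0.31. The turn ran joint 6 to its limit, so I'm turning the other way.

Request:
{"api": "drive_tool", "payload": {
  "series": [
    [0,0,0,-0.09],
    [0,0,0,-0.18],
    [0,0,0,-0.27],
    [0,0,0,-0.36],
    [0,0,0,-0.45],
    [0,0,0,-0.54],
    [0,0,0,-0.63],
    [0,0,0,-0.72],
    [0,0,0,-0.785],
    [0,0,0,-0.785]
  ]
}}

```text
time_s: 18.38
tcp_pos: [0.5711, -0.1477, 0.2944]
ee_rot: [[-0.999, -0.051, -0.0], [-0.051, 0.999, 0.015], [-0.001, 0.015, -1.0]]
wrist_force: [0.4, -0.1, 0.3]
gripper_width: 0.736
```

Request:
{"api": "drive_tool", "payload": {
  "series": [
    [0,0,0,-0.09],
    [0,0,0,-0.18],
    [0,0,0,-0.27],
    [0,0,0,-0.36],
    [0,0,0,-0.45],
    [0,0,0,-0.54],
    [0,0,0,-0.63],
    [0,0,0,-0.72],
    [0,0,0,-0.785],
    [0,0,0,-0.785]
  ]
}}

```text
time_s: 19.62
tcp_pos: [0.5712, -0.1479, 0.2945]
ee_rot: [[0.048, -0.999, -0.0], [-0.999, -0.048, 0.015], [-0.015, -0.001, -1.0]]
wrist_force: [0.7, -0.2, -0.0]
gripper_width: 0.733
```

```bash
python3 jars.py
cat >> h.py <<'E'
def go(x,y,z):
    "shift left, in tool units, to TCP target"
    s=st();d=s["ee_rot"].T@(np.array([x,y,z])-s["tcp_pos"])/.12;print("to go",d.round(3));return d
E
python3 -c "
from h import *
go(.5425,-.2111,.120)"
```

```text
t 19.62 tcp [ 0.5712 -0.1479  0.2945] yaw_y -177.22 w 63.7 F [ 0.7 -0.2 -0. ]
[  0.8  18.6  -4.   -0.9 -67.4   2.3]
top red [(array([328.4, 182.6]), 79, array([ 0.5513, -0.1178])), (array([358.4, 188.2]), 46, array([ 0.5322, -0.2106]))]
top green [(array([397.4, 226.8]), 114, array([ 0.4097, -0.3256]))]
top yellow [(array([429.1, 198.9]), 125, array([ 0.4953, -0.4328]))]
top black [(array([353.4, 160.6]), 761, array([ 0.6212, -0.1996])), (array([390.6, 184.5]), 114, array([ 0.5428, -0.3125]))]
side red [(array([307.9, 245.9]), 448, array([ 0.5465, -0.1207])), (array([317. , 276.7]), 288, array([ 0.5385, -0.2349]))]
side green [(array([276.7, 317.9]), 225, array([ 0.4108, -0.3359]))]
side yellow [(array([325.5, 350.7]), 309, array([ 0.4954, -0.4452]))]
side black []
t 19.73 tcp [ 0.5712 -0.1479  0.2945] yaw_y -177.22 w 64.1 F [ 0.6  1.8 -0.4]
to go [0.536 0.265 1.446]
```

Request:
{"api": "drive_tool", "payload": {
  "series": [
    [0.2,0.1,0.2,0],
    [0.4,0.2,0.5,0],
    [0.53,0.26,0.8,0],
    [0.53,0.26,0.95,0],
    [0.53,0.26,0.95,0]
  ]
}}

```text
time_s: 20.35
tcp_pos: [0.5424, -0.2115, 0.1781]
ee_rot: [[0.049, -0.999, -0.004], [-0.999, -0.049, 0.016], [-0.016, 0.003, -1.0]]
wrist_force: [0.3, -0.3, 0.4]
gripper_width: 0.739
```

Run:
```python
from h import *
go(.5425,-.2111,.110)
s=capture("side");t=capture("top")
cv2.imwrite("pics/p11.png",np.hstack([t["color"][130:260,290:420],s["color"][210:340,250:380]]).repeat(3,0).repeat(3,1))
```

```text
t 20.35 tcp [ 0.5424 -0.2115  0.1781] yaw_y -177.18 w 64.3 F [ 0.3 -0.3  0.4]
to go [ 0.005 -0.003  0.568]
```

View pics/p11.png

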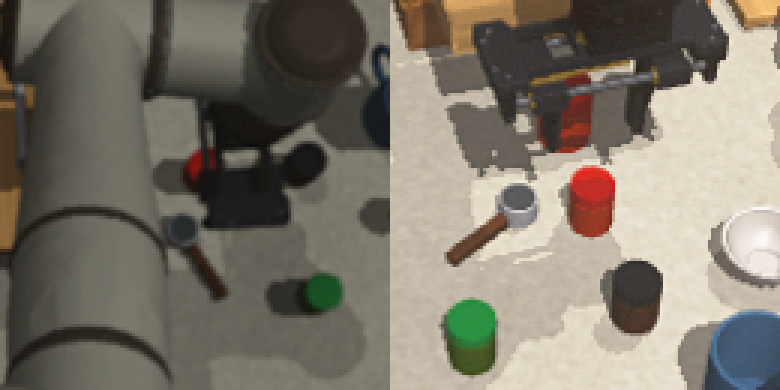

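Run:
```python
from h import *
s=capture("side")
f=lambda x,y:(250+(x-391)/3,210+(y-1)/3)
print("red top",onz(s,f(593,184),.05),"base front",onz(s,f(592,233),0.))
print("black",onz(s,f(637,279),.05),"green",onz(s,f(471,318),.05))
```

```text
red top [ 0.54497182 -0.21614551  0.05      ] base front [ 0.54287638 -0.2280047   0.        ]
black [ 0.54986858 -0.32300468  0.05      ] green [ 0.41212545 -0.32973694  0.05      ]
```

Request:
{"api": "drive_tool", "payload": {
  "series": [
    [0.03,-0.015,0.25,0],
    [0.03,-0.015,0.45,0],
    [0.03,-0.015,0.56,0],
    [0.03,-0.015,0.56,0],
    [0.03,-0.015,0.56,0]
  ]
}}

```text
time_s: 21.12
tcp_pos: [0.5461, -0.214, 0.1136]
ee_rot: [[0.052, -0.999, 0.002], [-0.999, -0.052, 0.015], [-0.014, -0.003, -1.0]]
wrist_force: [0.5, -0.2, -0.6]
gripper_width: 0.739
```

Request:
{"api": "drive_tool", "payload": {
  "series": [
    [0,0,0,0],
    [0,0,0,0],
    [0,0,0,0],
    [0,0,0,0],
    [0,0,0,0],
    [0,0,0,0]
  ],
  "fingers": 25
}}

```text
time_s: 21.88
tcp_pos: [0.5453, -0.214, 0.1126]
ee_rot: [[0.052, -0.999, 0.0], [-0.999, -0.052, 0.015], [-0.015, -0.001, -1.0]]
wrist_force: [-1.1, 1.3, 2.4]
gripper_width: 0.446
```

Request:
{"api": "drive_tool", "payload": {
  "series": [
    [0,0,-0.4,0],
    [0,0,-0.8,0],
    [0,0,-1,0],
    [0,0,-1,0],
    [0,0,-1,0]
  ]
}}

```text
time_s: 22.5
tcp_pos: [0.5444, -0.2155, 0.2307]
ee_rot: [[0.051, -0.999, -0.003], [-0.999, -0.051, 0.016], [-0.016, 0.002, -1.0]]
wrist_force: [-0.0, 0.2, -1.4]
gripper_width: 0.446
```

```bash
cat >> h.py <<'E'
A=np.radians(2.); O=np.array([.5605,.1367])
def bx(x,y): return O+np.array([[np.cos(A),-np.sin(A)],[np.sin(A),np.cos(A)]])@np.array([x,y])
E
python3 - <<'E'
from h import *
p=bx(-.034,.022);print(p);go(p[0],p[1]-.001,.30)
E
```

```text
[0.52575292 0.15750002]
t 22.50 tcp [ 0.5444 -0.2155  0.2307] yaw_y -177.08 w 38.8 F [-0.   0.2 -1.4]
to go [-3.113e+00 -2.000e-03 -5.260e-01]
```

Request:
{"api": "drive_tool", "payload": {
  "series": [
    [-0.2,0,-0.25,0],
    [-0.55,0,-0.53,0],
    [-0.9,0,-0.53,0],
    [-0.9,0,-0.53,0]
  ]
}}

```text
time_s: 23.0
tcp_pos: [0.5391, -0.1067, 0.2962]
ee_rot: [[0.055, -0.998, -0.003], [-0.998, -0.055, 0.016], [-0.016, 0.002, -1.0]]
wrist_force: [-0.3, 0.0, -1.2]
gripper_width: 0.445
```

Request:
{"api": "drive_tool", "payload": {
  "series": [
    [-0.3,0,0,0],
    [-0.7,0,0,0],
    [-1,0,0,0],
    [-1,0,0,0]
  ]
}}

```text
time_s: 23.5
tcp_pos: [0.5332, 0.0121, 0.2978]
ee_rot: [[0.054, -0.999, -0.003], [-0.998, -0.054, 0.014], [-0.015, 0.002, -1.0]]
wrist_force: [0.4, -0.5, -1.4]
gripper_width: 0.447
```

Request:
{"api": "drive_tool", "payload": {
  "series": [
    [-0.3,0,0,0],
    [-0.7,0,0,0],
    [-1,0,0,0],
    [-1,0,0,0]
  ]
}}

```text
time_s: 24.0
tcp_pos: [0.5274, 0.1314, 0.2999]
ee_rot: [[0.053, -0.999, -0.002], [-0.998, -0.053, 0.014], [-0.014, 0.001, -1.0]]
wrist_force: [-0.1, 0.2, -0.6]
gripper_width: 0.448
```

Request:
{"api": "drive_tool", "payload": {
  "series": [
    [-0.2,0,0,0],
    [-0.21,0,0,0],
    [-0.21,0,0,0],
    [-0.21,0,0,0]
  ]
}}

```text
time_s: 24.5
tcp_pos: [0.5261, 0.1548, 0.3014]
ee_rot: [[0.05, -0.999, -0.001], [-0.999, -0.05, 0.015], [-0.015, -0.0, -1.0]]
wrist_force: [0.4, -0.1, -0.7]
gripper_width: 0.444
```

Run:
```python
from h import *
p=bx(-.034,.022);go(p[0],p[1]-.001,.1215)
s=capture("side");crop(s,220,60,380,230,"p12.png",3.5)
```

```text
t 24.50 tcp [0.5261 0.1548 0.3014] yaw_y -177.12 w 38.6 F [ 0.4 -0.1 -0.7]
to go [0.008 0.003 1.499]
p12.png scale 3.5
```

View pics/p12.png

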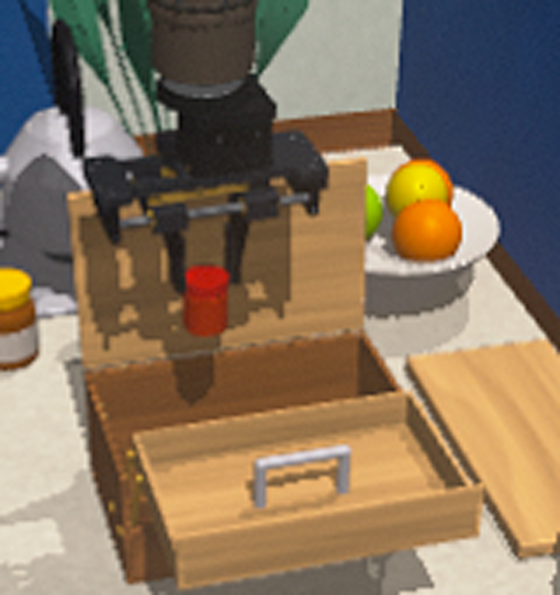

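Request:
{"api": "drive_tool", "payload": {
  "series": [
    [0,0,0.3,0.008],
    [0,0,0.7,0.008],
    [0,0,0.9,0.008],
    [0,0,0.9,0.008],
    [0,0,0.9,0.008]
  ]
}}

```text
time_s: 25.18
tcp_pos: [0.5269, 0.1577, 0.195]
ee_rot: [[0.036, -0.999, 0.002], [-0.999, -0.036, 0.016], [-0.016, -0.003, -1.0]]
wrist_force: [-0.1, 0.3, 0.3]
gripper_width: 0.442
```

Request:
{"api": "drive_tool", "payload": {
  "series": [
    [0,0,0.2,0],
    [0,0,0.4,0],
    [0,0,0.55,0],
    [0,0,0.59,0],
    [0,0,0.59,0],
    [0,0,0.59,0],
    [0,0,0.59,0]
  ]
}}

```text
time_s: 26.05
tcp_pos: [0.5264, 0.1589, 0.1237]
ee_rot: [[0.036, -0.999, 0.001], [-0.999, -0.036, 0.016], [-0.016, -0.002, -1.0]]
wrist_force: [-0.7, -0.2, -1.4]
gripper_width: 0.445
```

Run:
```python
from h import *
p=bx(-.034,.022);go(p[0],p[1]-.001,.1215)
```

```text
t 26.05 tcp [0.5264 0.1589 0.1237] yaw_y -177.96 w 38.7 F [-0.7 -0.2 -1.4]
to go [0.02  0.006 0.018]
```

Request:
{"api": "drive_tool", "payload": {
  "series": [
    [0,0,0.025,0],
    [0,0,0.025,0],
    [0,0,0.025,0]
  ]
}}

```text
time_s: 26.42
tcp_pos: [0.526, 0.1587, 0.1198]
ee_rot: [[0.036, -0.999, -0.0], [-0.999, -0.036, 0.015], [-0.015, -0.0, -1.0]]
wrist_force: [-0.4, 0.6, -0.3]
gripper_width: 0.448
```

Request:
{"api": "drive_tool", "payload": {
  "series": [
    [0,0,0,0],
    [0,0,0,0],
    [0,0,0,0],
    [0,0,-0.2,0],
    [0,0,-0.5,0],
    [0,0,-1,0],
    [0,0,-1,0]
  ],
  "fingers": 50
}}

```text
time_s: 27.3
tcp_pos: [0.5284, 0.1579, 0.2455]
ee_rot: [[0.037, -0.999, 0.011], [-0.999, -0.036, 0.021], [-0.02, -0.012, -1.0]]
wrist_force: [0.4, -0.2, -1.1]
gripper_width: 0.572
```

Request:
{"api": "drive_tool", "payload": {
  "series": [
    [0,0,-0.3,0],
    [0,0,-0.42,0],
    [0,0,-0.42,0]
  ]
}}

```text
time_s: 27.68
tcp_pos: [0.5262, 0.1563, 0.2906]
ee_rot: [[0.035, -0.999, 0.001], [-0.999, -0.035, 0.016], [-0.016, -0.002, -1.0]]
wrist_force: [0.5, -0.9, 0.1]
gripper_width: 0.575
```

```bash
python3 jars.py
python3 - <<'E'
from h import *
go(.549,-.322,.20)
s=capture("side");crop(s,220,60,380,230,"p13.png",3.5)
E
```

```text
t 27.68 tcp [0.5262 0.1563 0.2906] yaw_y -177.97 w 50.0 F [ 0.5 -0.9  0.1]
[ 33.1  14.6 -10.4  -0.8 -64.5 -30.7]
top red [(array([328.6, 182.4]), 72, array([ 0.552 , -0.1186]))]
top green [(array([397.4, 226.9]), 115, array([ 0.4094, -0.3256]))]
top yellow [(array([437.4, 196.4]), 122, array([ 0.5028, -0.4603]))]
top black [(array([390.3, 184.9]), 81, array([ 0.5417, -0.3116]))]
side red [(array([307.9, 245.8]), 445, array([ 0.5465, -0.1205]))]
side green [(array([276.6, 317.9]), 222, array([ 0.4107, -0.3359]))]
side yellow [(array([332.8, 359.9]), 292, array([ 0.5038, -0.4703]))]
side black []
t 27.77 tcp [0.5255 0.1559 0.2888] yaw_y -177.98 w 50.0 F [ 0.1  0.7 -1.3]
to go [ 3.998 -0.057  0.682]
p13.png scale 3.5
```

View pics/p13.png

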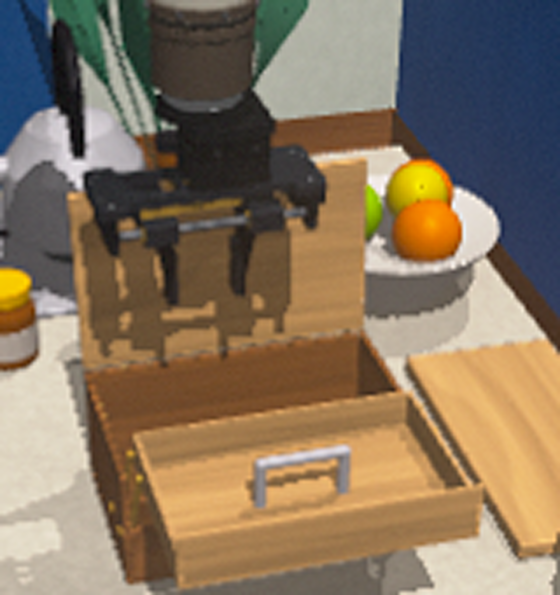

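Request:
{"api": "drive_tool", "payload": {
  "series": [
    [0.3,0,0,0],
    [0.7,0,0,0],
    [1,0,0,0],
    [1,0,0,0]
  ],
  "fingers": 60
}}

```text
time_s: 28.32
tcp_pos: [0.5297, 0.0343, 0.287]
ee_rot: [[0.032, -0.999, -0.003], [-0.999, -0.032, 0.014], [-0.014, 0.002, -1.0]]
wrist_force: [-0.4, -0.0, 0.1]
gripper_width: 0.688
```

Request:
{"api": "drive_tool", "payload": {
  "series": [
    [0.3,0,0,0],
    [0.7,0,0,0],
    [1,-0.05,0,0],
    [1,-0.05,0,0]
  ]
}}

```text
time_s: 28.82
tcp_pos: [0.5407, -0.0846, 0.2854]
ee_rot: [[0.033, -0.999, -0.002], [-0.999, -0.033, 0.015], [-0.015, 0.001, -1.0]]
wrist_force: [-0.1, -0.3, 0.2]
gripper_width: 0.69
```

Request:
{"api": "drive_tool", "payload": {
  "series": [
    [0.3,0,0,0],
    [0.7,0,0,0],
    [1,0,0,0],
    [1,0,0,0]
  ]
}}

```text
time_s: 29.32
tcp_pos: [0.5449, -0.2039, 0.2837]
ee_rot: [[0.034, -0.999, -0.002], [-0.999, -0.034, 0.016], [-0.016, 0.001, -1.0]]
wrist_force: [-0.1, -0.4, -0.3]
gripper_width: 0.691
```

Request:
{"api": "drive_tool", "payload": {
  "series": [
    [0.3,0,0.1,0],
    [0.7,0,0.4,0],
    [1,0,0.68,0],
    [1,0,0.68,0],
    [1,0,0.68,0]
  ]
}}

```text
time_s: 29.95
tcp_pos: [0.5499, -0.3207, 0.2018]
ee_rot: [[0.037, -0.999, 0.0], [-0.999, -0.037, 0.015], [-0.015, -0.001, -1.0]]
wrist_force: [0.5, -0.3, 0.7]
gripper_width: 0.688
```

Run:
```python
from h import *
go(.549,-.3215,.1105)
t=capture("top")
b=t["color"][120:245,195:310];h=cv2.cvtColor(b,cv2.COLOR_BGR2HSV)
m=(((h[...,0]<5)|(h[...,0]>174))&(h[...,1]>170)&(h[...,2]>50)).astype(np.uint8)
k,_,s,c=cv2.connectedComponentsWithStats(m)
for i in range(1,k):
  if s[i,4]>15:
    p=onz(t,c[i]+[195,120],.056)[:2];R=np.array([[np.cos(A),np.sin(A)],[-np.sin(A),np.cos(A)]]);print(s[i],c[i],p,"box",R@(p-O))
```

```text
t 29.95 tcp [ 0.5499 -0.3207  0.2018] yaw_y -177.87 w 59.9 F [ 0.5 -0.3  0.7]
to go [0.018 0.009 0.76 ]
[ 37  67  13  12 121] [42.80991736 72.31404959] [0.5239372  0.16118606] box [-0.03568597  0.02574716]
```

Request:
{"api": "drive_tool", "payload": {
  "series": [
    [0.018,0.009,0.35,0],
    [0.018,0.009,0.65,0],
    [0.018,0.009,0.76,0],
    [0.018,0.009,0.76,0],
    [0.018,0.009,0.76,0]
  ]
}}

```text
time_s: 30.62
tcp_pos: [0.5494, -0.323, 0.1123]
ee_rot: [[0.037, -0.999, 0.004], [-0.999, -0.037, 0.014], [-0.013, -0.004, -1.0]]
wrist_force: [0.3, 0.5, -0.4]
gripper_width: 0.692
```

Request:
{"api": "drive_tool", "payload": {
  "series": [
    [0,0,0,0],
    [0,0,0,0],
    [0,0,0,0],
    [0,0,0,0],
    [0,0,0,0],
    [0,0,0,0]
  ],
  "fingers": 25
}}

```text
time_s: 31.38
tcp_pos: [0.5485, -0.3231, 0.1107]
ee_rot: [[0.036, -0.999, 0.001], [-0.999, -0.036, 0.015], [-0.015, -0.001, -1.0]]
wrist_force: [0.6, -0.1, 4.5]
gripper_width: 0.451
```

Request:
{"api": "drive_tool", "payload": {
  "series": [
    [0,0,-0.4,0],
    [0,0,-0.8,0],
    [0,0,-1,0],
    [0,0,-1,0],
    [0,0,-1,0]
  ]
}}

```text
time_s: 32.0
tcp_pos: [0.5471, -0.3242, 0.2279]
ee_rot: [[0.035, -0.999, -0.004], [-0.999, -0.035, 0.017], [-0.017, 0.003, -1.0]]
wrist_force: [-0.4, 0.1, -1.0]
gripper_width: 0.447
```

Run:
```python
from h import *
p=bx(.034,.022);print(p);go(p[0],p[1]-.003,.30)
```

```text
[0.5937115  0.15987318]
t 32.00 tcp [ 0.5471 -0.3242  0.2279] yaw_y -178.0 w 38.9 F [-0.4  0.1 -1. ]
to go [-4.003 -0.527 -0.533]
```

Request:
{"api": "drive_tool", "payload": {
  "series": [
    [-0.2,0,-0.25,0],
    [-0.6,-0.1,-0.53,0],
    [-1,-0.13,-0.53,0],
    [-1,-0.13,-0.53,0]
  ]
}}

```text
time_s: 32.5
tcp_pos: [0.5591, -0.2023, 0.2939]
ee_rot: [[0.039, -0.999, -0.003], [-0.999, -0.039, 0.017], [-0.017, 0.003, -1.0]]
wrist_force: [-0.4, -0.4, -1.5]
gripper_width: 0.445
```

Request:
{"api": "drive_tool", "payload": {
  "series": [
    [-0.3,0,0,0],
    [-0.7,-0.1,0,0],
    [-1,-0.13,0,0],
    [-1,-0.13,0,0]
  ]
}}

```text
time_s: 33.0
tcp_pos: [0.5705, -0.0833, 0.2953]
ee_rot: [[0.038, -0.999, -0.004], [-0.999, -0.038, 0.015], [-0.015, 0.003, -1.0]]
wrist_force: [-0.0, -0.8, -1.1]
gripper_width: 0.443
```

Request:
{"api": "drive_tool", "payload": {
  "series": [
    [-0.3,0,0,0],
    [-0.7,-0.1,0,0],
    [-1,-0.13,0,0],
    [-1,-0.13,0,0]
  ]
}}

```text
time_s: 33.5
tcp_pos: [0.5821, 0.0364, 0.2976]
ee_rot: [[0.037, -0.999, -0.003], [-0.999, -0.037, 0.014], [-0.015, 0.002, -1.0]]
wrist_force: [-0.1, -0.4, -0.7]
gripper_width: 0.443
```

Request:
{"api": "drive_tool", "payload": {
  "series": [
    [-0.3,0,0,0],
    [-0.7,-0.1,0,0],
    [-1,-0.13,0,0],
    [-1,-0.13,0,0],
    [-1,-0.13,0,0]
  ]
}}

```text
time_s: 34.12
tcp_pos: [0.5934, 0.1546, 0.3001]
ee_rot: [[0.034, -0.999, -0.002], [-0.999, -0.034, 0.014], [-0.014, 0.001, -1.0]]
wrist_force: [-0.0, -0.9, -1.5]
gripper_width: 0.445
```

Run:
```python
from h import *
p=bx(.034,.022);go(p[0],p[1]-.001,.120)
```

```text
t 34.12 tcp [0.5934 0.1546 0.3001] yaw_y -178.04 w 38.7 F [-0.  -0.9 -1.5]
to go [-0.015 -0.006  1.501]
```

Request:
{"api": "drive_tool", "payload": {
  "series": [
    [0,-0.01,0.3,0],
    [0,-0.01,0.7,0],
    [0,-0.01,0.9,0],
    [0,-0.01,0.9,0],
    [0,-0.01,0.9,0]
  ]
}}

```text
time_s: 34.75
tcp_pos: [0.5955, 0.1571, 0.1945]
ee_rot: [[0.035, -0.999, 0.002], [-0.999, -0.035, 0.016], [-0.016, -0.003, -1.0]]
wrist_force: [0.1, 0.1, -0.1]
gripper_width: 0.443
```

Request:
{"api": "drive_tool", "payload": {
  "series": [
    [0,0,0.2,0],
    [0,0,0.4,0],
    [0,0,0.55,0],
    [0,0,0.605,0],
    [0,0,0.605,0],
    [0,0,0.605,0],
    [0,0,0.605,0]
  ]
}}

```text
time_s: 35.62
tcp_pos: [0.595, 0.1591, 0.1215]
ee_rot: [[0.036, -0.999, 0.002], [-0.999, -0.036, 0.016], [-0.016, -0.002, -1.0]]
wrist_force: [-0.1, 0.4, -0.9]
gripper_width: 0.447
```

Request:
{"api": "drive_tool", "payload": {
  "series": [
    [0,0,0,0],
    [0,0,0,0],
    [0,0,0,0],
    [0,0,-0.2,0],
    [0,0,-0.5,0],
    [0,0,-1,0],
    [0,0,-1,0]
  ],
  "fingers": 50
}}

```text
time_s: 36.5
tcp_pos: [0.5971, 0.158, 0.2467]
ee_rot: [[0.037, -0.999, 0.012], [-0.999, -0.036, 0.02], [-0.019, -0.012, -1.0]]
wrist_force: [-0.5, 0.5, 0.5]
gripper_width: 0.568
```

Request:
{"api": "drive_tool", "payload": {
  "series": [
    [0,0,-0.3,0],
    [0,0,-0.42,0],
    [0,0,-0.42,0]
  ]
}}

```text
time_s: 36.88
tcp_pos: [0.5947, 0.1565, 0.2913]
ee_rot: [[0.035, -0.999, 0.001], [-0.999, -0.035, 0.016], [-0.016, -0.002, -1.0]]
wrist_force: [0.6, -0.7, 0.5]
gripper_width: 0.572
```

```bash
python3 jars.py|grep -v black
python3 - <<'E'
from h import *
go(.4105,-.328,.20)
E
```

```text
t 36.88 tcp [0.5947 0.1565 0.2913] yaw_y -177.97 w 49.7 F [ 0.6 -0.7  0.5]
[ 29.5  21.   -1.   -0.8 -67.5 -27.1]
top red [(array([328.6, 182.4]), 74, array([ 0.5519, -0.1186]))]
top green [(array([397.4, 226.9]), 113, array([ 0.4094, -0.3255]))]
top yellow [(array([437.4, 196.4]), 122, array([ 0.5028, -0.4603]))]
side red [(array([307.9, 245.9]), 448, array([ 0.5466, -0.1206]))]
side green [(array([276.6, 317.9]), 222, array([ 0.4107, -0.3359]))]
side yellow [(array([332.6, 360.3]), 303, array([ 0.5031, -0.4711]))]
t 36.98 tcp [0.594  0.1563 0.2893] yaw_y -177.98 w 50.0 F [ 0.7 -0.7 -0.2]
to go [3.99  1.669 0.689]
```

Request:
{"api": "drive_tool", "payload": {
  "series": [
    [0.3,0,0,0],
    [0.7,0.2,0,0],
    [1,0.42,0,0],
    [1,0.42,0,0]
  ],
  "fingers": 60
}}

```text
time_s: 37.48
tcp_pos: [0.5464, 0.0325, 0.2878]
ee_rot: [[0.032, -0.999, -0.003], [-0.999, -0.033, 0.015], [-0.015, 0.003, -1.0]]
wrist_force: [0.4, -0.2, 0.1]
gripper_width: 0.69
```

Request:
{"api": "drive_tool", "payload": {
  "series": [
    [0.3,0.1,0,0],
    [0.7,0.3,0,0],
    [1,0.42,0,0],
    [1,0.42,0,0]
  ]
}}

```text
time_s: 37.98
tcp_pos: [0.5016, -0.0883, 0.2861]
ee_rot: [[0.033, -0.999, -0.002], [-0.999, -0.033, 0.015], [-0.015, 0.001, -1.0]]
wrist_force: [0.2, -0.2, -0.2]
gripper_width: 0.69
```

Request:
{"api": "drive_tool", "payload": {
  "series": [
    [0.3,0.1,0,0],
    [0.7,0.3,0,0],
    [1,0.42,0,0],
    [1,0.42,0,0]
  ]
}}

```text
time_s: 38.48
tcp_pos: [0.4562, -0.2096, 0.2844]
ee_rot: [[0.033, -0.999, -0.001], [-0.999, -0.033, 0.015], [-0.016, 0.001, -1.0]]
wrist_force: [0.2, 0.1, 0.9]
gripper_width: 0.691
```

Request:
{"api": "drive_tool", "payload": {
  "series": [
    [0.3,0.1,0.1,0],
    [0.7,0.3,0.4,0],
    [1,0.41,0.68,0],
    [1,0.41,0.68,0],
    [1,0.41,0.68,0]
  ]
}}

```text
time_s: 39.1
tcp_pos: [0.4127, -0.3286, 0.2019]
ee_rot: [[0.037, -0.999, 0.0], [-0.999, -0.037, 0.015], [-0.015, -0.001, -1.0]]
wrist_force: [1.5, -0.1, 0.7]
gripper_width: 0.69
```

Run:
```python
from h import *
go(.4108,-.3285,.1105)
t=capture("top")
b=t["color"][150:230,225:275];g=cv2.cvtColor(b,cv2.COLOR_BGR2HSV)[...,2]
R=np.array([[np.cos(A),np.sin(A)],[-np.sin(A),np.cos(A)]])
m=(g<30).astype(np.uint8)
k,_,s,c=cv2.connectedComponentsWithStats(m)
for i in range(1,k):
  if s[i,4]>25:
    p=onz(t,c[i]+[225,150],.056)[:2];print(s[i],"box",R@(p-O))
q=np.array([onz(t,(0,0),0)]);print("expected px black",proj(t,[*bx(.034,.022),.056]),"red",proj(t,[*bx(-.034,.022),.056]))
```

```text
t 39.10 tcp [ 0.4127 -0.3286  0.2019] yaw_y -177.88 w 60.1 F [ 1.5 -0.1  0.7]
to go [0.01  0.017 0.762]
[  6  16  15  14 161] box [0.02634761 0.02309117]
expected px black [[238.28541471 170.2396722 ]] red [[239.01325546 191.71380748]]
```

Request:
{"api": "drive_tool", "payload": {
  "series": [
    [0.01,0.017,0.35,0],
    [0.01,0.017,0.65,0],
    [0.01,0.017,0.76,0],
    [0.01,0.017,0.76,0],
    [0.01,0.017,0.76,0]
  ]
}}

```text
time_s: 39.78
tcp_pos: [0.4107, -0.3293, 0.1123]
ee_rot: [[0.037, -0.999, 0.003], [-0.999, -0.037, 0.014], [-0.014, -0.004, -1.0]]
wrist_force: [0.6, -0.1, 0.3]
gripper_width: 0.686
```

Request:
{"api": "drive_tool", "payload": {
  "series": [
    [0,0,0,0],
    [0,0,0,0],
    [0,0,0,0],
    [0,0,0,0],
    [0,0,0,0],
    [0,0,0,0]
  ],
  "fingers": 25
}}

```text
time_s: 40.52
tcp_pos: [0.4098, -0.3293, 0.1111]
ee_rot: [[0.036, -0.999, 0.001], [-0.999, -0.036, 0.015], [-0.015, -0.001, -1.0]]
wrist_force: [0.5, -0.1, 4.5]
gripper_width: 0.443
```

Request:
{"api": "drive_tool", "payload": {
  "series": [
    [0,0,-0.4,0],
    [0,0,-0.8,0],
    [0,0,-1,0],
    [0,0,-1,0],
    [0,0,-1,0]
  ]
}}

```text
time_s: 41.15
tcp_pos: [0.4083, -0.3302, 0.2287]
ee_rot: [[0.035, -0.999, -0.003], [-0.999, -0.035, 0.018], [-0.018, 0.003, -1.0]]
wrist_force: [0.2, -0.5, -2.5]
gripper_width: 0.444
```

Run:
```python
from h import *
p=bx(-.034,-.026);print(p);go(p[0],p[1]-.003,.30)
```

```text
[0.5274281  0.10952926]
t 41.15 tcp [ 0.4083 -0.3302  0.2287] yaw_y -178.0 w 38.6 F [ 0.2 -0.5 -2.5]
to go [-3.613 -1.117 -0.534]
```

Request:
{"api": "drive_tool", "payload": {
  "series": [
    [-0.2,0,-0.25,0],
    [-0.6,-0.2,-0.53,0],
    [-0.9,-0.28,-0.53,0],
    [-0.9,-0.28,-0.53,0]
  ]
}}

```text
time_s: 41.65
tcp_pos: [0.439, -0.2207, 0.2943]
ee_rot: [[0.039, -0.999, -0.003], [-0.999, -0.039, 0.017], [-0.017, 0.002, -1.0]]
wrist_force: [-1.0, -0.3, -0.9]
gripper_width: 0.45
```

Request:
{"api": "drive_tool", "payload": {
  "series": [
    [-0.3,-0.1,0,0],
    [-0.6,-0.2,0,0],
    [-0.9,-0.28,0,0],
    [-0.9,-0.28,0,0]
  ]
}}

```text
time_s: 42.15
tcp_pos: [0.4687, -0.1126, 0.2957]
ee_rot: [[0.038, -0.999, -0.004], [-0.999, -0.038, 0.015], [-0.015, 0.003, -1.0]]
wrist_force: [0.2, 0.5, -0.9]
gripper_width: 0.443
```

Request:
{"api": "drive_tool", "payload": {
  "series": [
    [-0.3,-0.1,0,0],
    [-0.6,-0.2,0,0],
    [-0.9,-0.28,0,0],
    [-0.9,-0.28,0,0]
  ]
}}

```text
time_s: 42.65
tcp_pos: [0.4988, -0.004, 0.2977]
ee_rot: [[0.037, -0.999, -0.003], [-0.999, -0.037, 0.014], [-0.015, 0.002, -1.0]]
wrist_force: [0.1, -0.6, -0.5]
gripper_width: 0.448
```

Request:
{"api": "drive_tool", "payload": {
  "series": [
    [-0.3,-0.1,0,0],
    [-0.6,-0.2,0,0],
    [-0.9,-0.28,0,0],
    [-0.9,-0.28,0,0],
    [-0.9,-0.28,0,0]
  ]
}}

```text
time_s: 43.28
tcp_pos: [0.528, 0.1031, 0.2999]
ee_rot: [[0.034, -0.999, -0.002], [-0.999, -0.034, 0.014], [-0.014, 0.002, -1.0]]
wrist_force: [0.2, 0.2, -2.0]
gripper_width: 0.443
```

Run:
```python
from h import *
p=bx(-.034,-.026);go(p[0],p[1]-.001,.120)
```

```text
t 43.27 tcp [0.528  0.1031 0.2999] yaw_y -178.04 w 38.5 F [ 0.2  0.2 -2. ]
to go [-2.4e-02  1.0e-03  1.5e+00]
```

Request:
{"api": "drive_tool", "payload": {
  "series": [
    [-0.01,0,0.3,0],
    [-0.01,0,0.7,0],
    [-0.01,0,0.9,0],
    [-0.01,0,0.9,0],
    [-0.01,0,0.9,0]
  ]
}}

```text
time_s: 43.9
tcp_pos: [0.5291, 0.1068, 0.1942]
ee_rot: [[0.035, -0.999, 0.002], [-0.999, -0.035, 0.016], [-0.016, -0.003, -1.0]]
wrist_force: [-0.7, -0.0, -0.2]
gripper_width: 0.449
```

Request:
{"api": "drive_tool", "payload": {
  "series": [
    [0,0,0.2,0],
    [0,0,0.4,0],
    [0,0,0.55,0],
    [0,0,0.605,0],
    [0,0,0.605,0],
    [0,0,0.605,0],
    [0,0,0.605,0]
  ]
}}

```text
time_s: 44.78
tcp_pos: [0.5287, 0.1087, 0.1212]
ee_rot: [[0.036, -0.999, 0.002], [-0.999, -0.036, 0.016], [-0.016, -0.002, -1.0]]
wrist_force: [-0.4, -0.8, -1.1]
gripper_width: 0.442
```

Request:
{"api": "drive_tool", "payload": {
  "series": [
    [0,0,0,0],
    [0,0,0,0],
    [0,0,0,0],
    [0,0,-0.2,0],
    [0,0,-0.5,0],
    [0,0,-1,0],
    [0,0,-1,0]
  ],
  "fingers": 50
}}

```text
time_s: 45.65
tcp_pos: [0.5307, 0.1076, 0.2457]
ee_rot: [[0.037, -0.999, 0.011], [-0.999, -0.036, 0.019], [-0.019, -0.012, -1.0]]
wrist_force: [0.2, -0.8, 0.3]
gripper_width: 0.576
```

Request:
{"api": "drive_tool", "payload": {
  "series": [
    [0,0,-0.3,0],
    [0,0,-0.42,0],
    [0,0,-0.42,0]
  ]
}}

```text
time_s: 46.02
tcp_pos: [0.5284, 0.1061, 0.291]
ee_rot: [[0.035, -0.999, 0.001], [-0.999, -0.035, 0.016], [-0.016, -0.002, -1.0]]
wrist_force: [-0.6, -0.0, -1.0]
gripper_width: 0.573
```

```bash
python3 jars.py|grep -v black
python3 - <<'E'
from h import *
go(.503,-.464,.20)
E
```

```text
t 46.02 tcp [0.5284 0.1061 0.291 ] yaw_y -177.97 w 49.9 F [-0.6 -0.  -1. ]
[ 28.2  13.6 -11.6  -0.9 -64.3 -25.8]
top red [(array([328.5, 182.4]), 74, array([ 0.552 , -0.1184]))]
top green []
top yellow [(array([437.4, 196.4]), 122, array([ 0.5028, -0.4603]))]
side red [(array([308. , 245.8]), 446, array([ 0.5467, -0.1205]))]
side green []
side yellow [(array([332.7, 360.2]), 298, array([ 0.5034, -0.4708]))]
t 46.12 tcp [0.5277 0.1058 0.2892] yaw_y -177.98 w 49.9 F [ 0.7 -0.1 -0.7]
to go [4.749 0.371 0.674]
```

Request:
{"api": "drive_tool", "payload": {
  "series": [
    [0.3,0,0,0],
    [0.7,0,0,0],
    [0.95,0.07,0,0],
    [0.95,0.07,0,0]
  ],
  "fingers": 56
}}

```text
time_s: 46.62
tcp_pos: [0.5229, -0.0099, 0.2873]
ee_rot: [[0.032, -0.999, -0.003], [-0.999, -0.032, 0.015], [-0.015, 0.003, -1.0]]
wrist_force: [0.4, -0.7, 0.4]
gripper_width: 0.644
```

Request:
{"api": "drive_tool", "payload": {
  "series": [
    [0.3,0,0,0],
    [0.7,0,0,0],
    [0.95,0.07,0,0],
    [0.95,0.07,0,0]
  ]
}}

```text
time_s: 47.12
tcp_pos: [0.5192, -0.1232, 0.286]
ee_rot: [[0.033, -0.999, -0.002], [-0.999, -0.033, 0.015], [-0.015, 0.002, -1.0]]
wrist_force: [-0.8, 1.4, 1.0]
gripper_width: 0.644
```

Request:
{"api": "drive_tool", "payload": {
  "series": [
    [0.3,0,0,0],
    [0.7,0,0,0],
    [0.95,0.07,0,0],
    [0.95,0.07,0,0]
  ]
}}

```text
time_s: 47.62
tcp_pos: [0.5154, -0.2369, 0.2845]
ee_rot: [[0.034, -0.999, -0.001], [-0.999, -0.034, 0.016], [-0.016, 0.001, -1.0]]
wrist_force: [-0.6, 0.7, -0.0]
gripper_width: 0.644
```

Request:
{"api": "drive_tool", "payload": {
  "series": [
    [0.3,0,0,0],
    [0.7,0,0,0],
    [0.95,0.07,0,0],
    [0.95,0.07,0,0]
  ]
}}

```text
time_s: 48.12
tcp_pos: [0.5113, -0.3508, 0.2828]
ee_rot: [[0.034, -0.999, -0.001], [-0.999, -0.035, 0.016], [-0.016, 0.0, -1.0]]
wrist_force: [-0.0, 0.8, 0.1]
gripper_width: 0.643
```

Request:
{"api": "drive_tool", "payload": {
  "series": [
    [0.3,0,0.1,0],
    [0.7,0,0.4,0],
    [0.95,0.06,0.67,0],
    [0.95,0.06,0.67,0],
    [0.95,0.06,0.67,0]
  ]
}}

```text
time_s: 48.75
tcp_pos: [0.5091, -0.4625, 0.2023]
ee_rot: [[0.038, -0.999, 0.001], [-0.999, -0.038, 0.015], [-0.015, -0.001, -1.0]]
wrist_force: [0.8, -0.1, 0.0]
gripper_width: 0.648
```

Run:
```python
from h import *
go(.503,-.464,.1105)
t=capture("top");b=t["color"][145:235,222:275];h=cv2.cvtColor(b,cv2.COLOR_BGR2HSV)
R=np.array([[np.cos(A),np.sin(A)],[-np.sin(A),np.cos(A)]])
for n,m in(("red",((h[...,0]<5)|(h[...,0]>174))&(h[...,1]>170)&(h[...,2]>50)),("green",(h[...,0]>45)&(h[...,0]<80)&(h[...,1]>120)),("black",h[...,2]<30)):
  k,_,s,c=cv2.connectedComponentsWithStats(m.astype(np.uint8))
  for i in range(1,k):
    if s[i,4]>40:print(n,s[i,2:],"box",R@(onz(t,c[i]+[222,145],.056)[:2]-O))
c=capture("side")
print("mug rim",onz(t,(427,163),.085))
```

```text
t 48.75 tcp [ 0.5091 -0.4625  0.2023] yaw_y -177.85 w 56.3 F [ 0.8 -0.1  0. ]
to go [0.022 0.052 0.765]
red [ 13  13 138] box [-0.03748642  0.02502452]
green [ 13  13 131] box [-0.03492908 -0.02469201]
black [ 15  14 161] box [0.02645314 0.02283794]
mug rim [ 0.60147944 -0.42303891  0.085     ]
```

Three jars are standing in the box. I'm picking the yellow one.

Request:
{"api": "drive_tool", "payload": {
  "series": [
    [0.02,0.05,0.35,0],
    [0.02,0.05,0.65,0],
    [0.02,0.05,0.765,0],
    [0.02,0.05,0.765,0],
    [0.02,0.05,0.765,0]
  ]
}}

```text
time_s: 49.48
tcp_pos: [0.5031, -0.4655, 0.112]
ee_rot: [[0.036, -0.999, 0.003], [-0.999, -0.036, 0.013], [-0.013, -0.004, -1.0]]
wrist_force: [0.3, -0.1, 0.3]
gripper_width: 0.641
```

Request:
{"api": "drive_tool", "payload": {
  "series": [
    [0,0,0,0],
    [0,0,0,0],
    [0,0,0,0],
    [0,0,0,0],
    [0,0,0,0],
    [0,0,0,0]
  ],
  "fingers": 25
}}

```text
time_s: 50.22
tcp_pos: [0.5023, -0.4653, 0.1107]
ee_rot: [[0.036, -0.999, 0.001], [-0.999, -0.036, 0.014], [-0.014, -0.002, -1.0]]
wrist_force: [0.3, 1.1, 5.6]
gripper_width: 0.448
```

Request:
{"api": "drive_tool", "payload": {
  "series": [
    [0,0,-0.4,0],
    [0,0,-0.8,0],
    [0,0,-1,0],
    [0,0,-1,0],
    [0,0,-1,0]
  ]
}}

```text
time_s: 50.85
tcp_pos: [0.501, -0.4662, 0.2273]
ee_rot: [[0.035, -0.999, -0.003], [-0.999, -0.035, 0.018], [-0.018, 0.002, -1.0]]
wrist_force: [-0.2, -0.4, -1.9]
gripper_width: 0.451
```

Run:
```python
from h import *
p=bx(.034,-.026);print(p);go(p[0],p[1]-.003,.30)
```

```text
[0.59538668 0.11190242]
t 50.85 tcp [ 0.501  -0.4662  0.2273] yaw_y -178.0 w 39.2 F [-0.2 -0.4 -1.9]
to go [-4.772 -0.952 -0.521]
```

Request:
{"api": "drive_tool", "payload": {
  "series": [
    [-0.2,0,-0.25,0],
    [-0.6,-0.1,-0.52,0],
    [-0.95,-0.19,-0.52,0],
    [-0.95,-0.19,-0.52,0]
  ]
}}

```text
time_s: 51.35
tcp_pos: [0.5208, -0.3504, 0.2923]
ee_rot: [[0.039, -0.999, -0.003], [-0.999, -0.039, 0.017], [-0.017, 0.002, -1.0]]
wrist_force: [0.1, -0.1, -1.0]
gripper_width: 0.45
```

Request:
{"api": "drive_tool", "payload": {
  "series": [
    [-0.3,-0.1,0,0],
    [-0.6,-0.15,0,0],
    [-0.95,-0.19,0,0],
    [-0.95,-0.19,0,0]
  ]
}}

```text
time_s: 51.85
tcp_pos: [0.5391, -0.2369, 0.2938]
ee_rot: [[0.038, -0.999, -0.004], [-0.999, -0.038, 0.016], [-0.016, 0.003, -1.0]]
wrist_force: [-0.1, -0.5, -0.2]
gripper_width: 0.447
```

Request:
{"api": "drive_tool", "payload": {
  "series": [
    [-0.3,-0.1,0,0],
    [-0.6,-0.15,0,0],
    [-0.95,-0.19,0,0],
    [-0.95,-0.19,0,0]
  ]
}}

```text
time_s: 52.35
tcp_pos: [0.5582, -0.1228, 0.296]
ee_rot: [[0.038, -0.999, -0.003], [-0.999, -0.038, 0.015], [-0.015, 0.002, -1.0]]
wrist_force: [-0.5, -0.5, -1.0]
gripper_width: 0.448
```

Request:
{"api": "drive_tool", "payload": {
  "series": [
    [-0.3,-0.1,0,0],
    [-0.6,-0.15,0,0],
    [-0.95,-0.19,0,0],
    [-0.95,-0.19,0,0]
  ]
}}

```text
time_s: 52.85
tcp_pos: [0.5772, -0.0085, 0.298]
ee_rot: [[0.037, -0.999, -0.002], [-0.999, -0.037, 0.015], [-0.015, 0.001, -1.0]]
wrist_force: [-0.3, -0.6, -0.1]
gripper_width: 0.446
```

Request:
{"api": "drive_tool", "payload": {
  "series": [
    [-0.3,-0.1,0,0],
    [-0.6,-0.15,0,0],
    [-0.95,-0.19,0,0],
    [-0.95,-0.19,0,0],
    [-0.95,-0.19,0,0]
  ]
}}

```text
time_s: 53.48
tcp_pos: [0.5957, 0.1041, 0.3002]
ee_rot: [[0.034, -0.999, -0.001], [-0.999, -0.034, 0.014], [-0.014, 0.001, -1.0]]
wrist_force: [-0.6, -0.8, -1.1]
gripper_width: 0.449
```

Run:
```python
from h import *
p=bx(.034,-.026);go(p[0],p[1]-.001,.120)
```

```text
t 53.48 tcp [0.5957 0.1041 0.3002] yaw_y -178.05 w 39.1 F [-0.6 -0.8 -1.1]
to go [-3.500e-02 -1.000e-03  1.502e+00]
```

Request:
{"api": "drive_tool", "payload": {
  "series": [
    [-0.02,0,0.3,0],
    [-0.02,0,0.7,0],
    [-0.02,0,0.9,0],
    [-0.02,0,0.9,0],
    [-0.02,0,0.9,0]
  ]
}}

```text
time_s: 54.1
tcp_pos: [0.5964, 0.109, 0.1943]
ee_rot: [[0.035, -0.999, 0.002], [-0.999, -0.035, 0.015], [-0.015, -0.003, -1.0]]
wrist_force: [-0.3, -0.4, -1.4]
gripper_width: 0.445
```

Request:
{"api": "drive_tool", "payload": {
  "series": [
    [0,0,0.2,0],
    [0,0,0.4,0],
    [0,0,0.55,0],
    [0,0,0.605,0],
    [0,0,0.605,0],
    [0,0,0.605,0],
    [0,0,0.605,0]
  ]
}}

```text
time_s: 54.98
tcp_pos: [0.5959, 0.1111, 0.1213]
ee_rot: [[0.036, -0.999, 0.002], [-0.999, -0.036, 0.016], [-0.016, -0.002, -1.0]]
wrist_force: [-0.1, -0.2, -0.4]
gripper_width: 0.445
```

Request:
{"api": "drive_tool", "payload": {
  "series": [
    [0,0,0,0],
    [0,0,0,0],
    [0,0,0,0],
    [0,0,-0.2,0],
    [0,0,-0.5,0],
    [0,0,-1,0],
    [0,0,-1,0]
  ],
  "fingers": 50
}}

```text
time_s: 55.85
tcp_pos: [0.598, 0.1098, 0.2464]
ee_rot: [[0.037, -0.999, 0.012], [-0.999, -0.036, 0.019], [-0.018, -0.012, -1.0]]
wrist_force: [-0.1, -0.5, 0.2]
gripper_width: 0.576
```

Request:
{"api": "drive_tool", "payload": {
  "series": [
    [0,0,-0.3,0],
    [0,0,-0.42,0],
    [0,0,-0.42,0]
  ]
}}

```text
time_s: 56.22
tcp_pos: [0.5956, 0.1085, 0.2912]
ee_rot: [[0.035, -0.999, 0.001], [-0.999, -0.035, 0.016], [-0.016, -0.002, -1.0]]
wrist_force: [-0.4, -0.2, -0.6]
gripper_width: 0.573
```

Request:
{"api": "drive_tool", "payload": {
  "series": [
    [0.3,0,0,0],
    [0.7,0,0,0],
    [1,0.2,0,0],
    [1,0.2,0,0]
  ],
  "fingers": 40
}}

```text
time_s: 56.72
tcp_pos: [0.5739, -0.0145, 0.2871]
ee_rot: [[0.032, -0.999, -0.004], [-0.999, -0.032, 0.015], [-0.015, 0.003, -1.0]]
wrist_force: [-0.5, -0.6, -0.4]
gripper_width: 0.461
```

Request:
{"api": "drive_tool", "payload": {
  "series": [
    [0,0,0,0.09],
    [0,0,0,0.18],
    [0,0,0,0.27],
    [0,0,0,0.36],
    [0,0,0,0.45],
    [0,0,0,0.54],
    [0,0,0,0.63],
    [0,0,0,0.72],
    [0,0,0,0.785],
    [0,0,0,0.785]
  ]
}}

```text
time_s: 57.98
tcp_pos: [0.5757, -0.0116, 0.2876]
ee_rot: [[-0.999, -0.039, -0.002], [-0.039, 0.999, 0.015], [0.001, 0.015, -1.0]]
wrist_force: [-0.6, -0.0, -0.1]
gripper_width: 0.456
```

Run:
```python
from h import *
go(.566,-.0165,.2229)
print(telemetry.sense()["joints"].round(1),telemetry.sense()["ee_rot"].round(3))
t=capture("top");s=capture("side")
cv2.imwrite("pics/p15.png",np.hstack([t["color"][110:260,180:310],s["color"][80:230,230:360]]).repeat(3,0).repeat(3,1))
```

```text
t 57.98 tcp [ 0.5757 -0.0116  0.2876] yaw_y 92.21 w 39.7 F [-0.6 -0.  -0.1]
to go [ 0.082 -0.045  0.539]
[  14.6   17.5   -6.6   -0.9  -65.7 -102. ] [[-0.999 -0.039 -0.002]
 [-0.039  0.999  0.015]
 [ 0.001  0.015 -1.   ]]
```

```bash
cat > inbox.py <<'E'
from h import *
t=capture("top");b=t["color"][145:235,222:275];h=cv2.cvtColor(b,cv2.COLOR_BGR2HSV)
R=np.array([[np.cos(A),np.sin(A)],[-np.sin(A),np.cos(A)]])
for n,m in(("red",((h[...,0]<5)|(h[...,0]>174))&(h[...,1]>170)&(h[...,2]>50)),("green",(h[...,0]>45)&(h[...,0]<80)&(h[...,1]>120)),("yellow",(h[...,0]>20)&(h[...,0]<33)&(h[...,1]>190)),("black",h[...,2]<30)):
  k,_,s,c=cv2.connectedComponentsWithStats(m.astype(np.uint8))
  for i in range(1,k):
    if s[i,4]>30:print(n,s[i],"box",R@(onz(t,c[i]+[222,145],.056)[:2]-O))
E
python3 inbox.py
```

```text
black [ 37   2  16  22 222] box [ 0.07186078 -0.06553973]
```

Request:
{"api": "drive_tool", "payload": {
  "series": [
    [0.2,-0.3,0,0],
    [0.4,-0.6,0,0],
    [0.56,-0.79,0,0],
    [0.56,-0.79,0,0]
  ]
}}

```text
time_s: 58.62
tcp_pos: [0.511, -0.1107, 0.2876]
ee_rot: [[-0.999, -0.035, 0.0], [-0.035, 0.999, 0.015], [-0.001, 0.015, -1.0]]
wrist_force: [0.7, -0.5, 0.1]
gripper_width: 0.461
```

Request:
{"api": "drive_tool", "payload": {
  "series": [
    [0.2,-0.3,0,-0.08],
    [0.4,-0.6,0.2,-0.16],
    [0.56,-0.79,0.5,-0.229],
    [0.56,-0.79,0.8,-0.229],
    [0.56,-0.79,0.8,-0.229]
  ],
  "fingers": 36
}}

```text
time_s: 59.25
tcp_pos: [0.4474, -0.2048, 0.1878]
ee_rot: [[-0.88, -0.475, -0.006], [-0.475, 0.88, 0.016], [-0.003, 0.017, -1.0]]
wrist_force: [-0.1, 0.5, -0.7]
gripper_width: 0.418
```

```bash
python3 inbox.py
python3 - <<'E'
from h import *
go(.4485,-.208,.0735)
t=capture("top");s=capture("side")
cv2.imwrite("pics/p15.png",np.hstack([t["color"][120:245,215:375],s["color"][220:320,245:325].repeat(1,0)[:, :].copy() if 0 else s["color"][205:330,235:335]]).repeat(3,0).repeat(3,1))
E
```

```text
red [ 10  42  13  12 136] box [-0.03649162  0.02455988]
green [ 26  40  13  13 132] box [-0.03504764 -0.02479722]
yellow [ 25  19  14  14 147] box [ 0.03097    -0.02441881]
black [  9  21  15  15 165] box [0.02625093 0.02287019]
black [28 48 12  8 37] box [-0.05572809 -0.03122799]
t 59.30 tcp [ 0.4489 -0.205   0.1897] yaw_y 118.41 w 36.5 F [ 0.7 -0.1  0.6]
to go [ 0.02  -0.034  0.968]
```

View pics/p15.png

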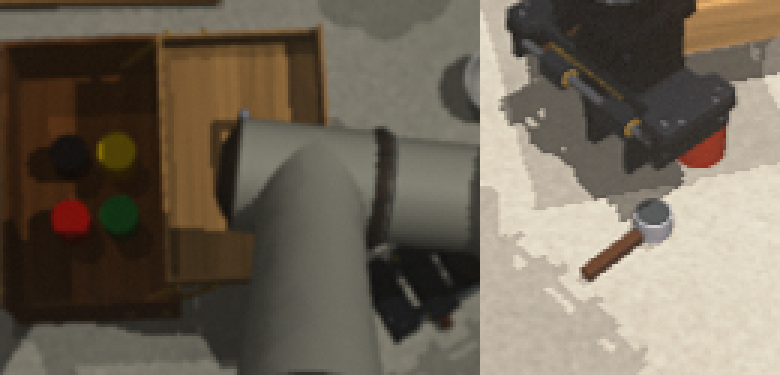

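All four jars stand upright in the box, at crop (70,155), (117,152), (71,217) and (119,215). The chosen scoop is at crop (590–655, 212–276) and hasn't moved.

Run:
```python
from h import *
s=capture("side")
a=onz(s,(293,274.5),.022);b=onz(s,(270.7,296.3),.006);print(a,b,np.degrees(np.arctan2(*(a-b)[1::-1])),np.linalg.norm((a-b)[:2]))
```

```text
[ 0.48722078 -0.18874087  0.022     ] [ 0.41678663 -0.23435002  0.006     ] 32.92479399553756 0.08391164304933517
```

Request:
{"api": "drive_tool", "payload": {
  "series": [
    [0,-0.056,0.4,-0.018],
    [0,-0.056,0.8,-0.018],
    [0,-0.056,0.94,-0.018],
    [0,-0.056,0.965,-0.018],
    [0,-0.056,0.965,-0.018],
    [0,-0.056,0.965,-0.018]
  ]
}}

```text
time_s: 60.2
tcp_pos: [0.4525, -0.2095, 0.0755]
ee_rot: [[-0.862, -0.506, 0.003], [-0.506, 0.862, 0.015], [-0.01, 0.011, -1.0]]
wrist_force: [0.2, -0.4, 0.2]
gripper_width: 0.413
```

Request:
{"api": "drive_tool", "payload": {
  "series": [
    [0,0,0,0],
    [0,0,0,0],
    [0,0,0,0],
    [0,0,0,0],
    [0,0,0,0]
  ],
  "fingers": 0
}}

```text
time_s: 60.82
tcp_pos: [0.4515, -0.2095, 0.0742]
ee_rot: [[-0.863, -0.506, -0.0], [-0.506, 0.862, 0.015], [-0.008, 0.013, -1.0]]
wrist_force: [0.0, 0.9, 2.5]
gripper_width: 0.135
```

```bash
python3 -c "
from h import *
st()"
```

```text
t 60.83 tcp [ 0.4515 -0.2095  0.0742] yaw_y 120.4 w 11.7 F [0.  0.9 2.5]
```

Request:
{"api": "drive_tool", "payload": {
  "series": [
    [0,0,-0.3,0],
    [0,0,-0.6,0.08],
    [0,0,-1,0.16],
    [0,0,-1,0.246],
    [0,0,-1,0.246]
  ]
}}

```text
time_s: 61.45
tcp_pos: [0.4512, -0.2112, 0.1942]
ee_rot: [[-0.999, -0.04, 0.0], [-0.04, 0.999, 0.015], [-0.001, 0.015, -1.0]]
wrist_force: [-1.1, -0.9, -0.3]
gripper_width: 0.128
```

Request:
{"api": "drive_tool", "payload": {
  "series": [
    [0,0.1,-0.3,0],
    [0,0.3,-0.65,0],
    [-0.2,0.5,-0.65,0],
    [-0.2,0.5,-0.65,0]
  ]
}}

```text
time_s: 61.95
tcp_pos: [0.4739, -0.1504, 0.2724]
ee_rot: [[-0.999, -0.043, -0.001], [-0.043, 0.999, 0.016], [0.0, 0.016, -1.0]]
wrist_force: [-0.5, -0.6, -0.3]
gripper_width: 0.133
```

```bash
python3 -c "
from h import *
go(.559,-.0576,.1995)"
```

```text
t 61.95 tcp [ 0.4739 -0.1504  0.2724] yaw_y 92.48 w 11.6 F [-0.5 -0.6 -0.3]
to go [-0.742  0.732  0.619]
```

Request:
{"api": "drive_tool", "payload": {
  "series": [
    [-0.3,0.3,0,0],
    [-0.6,0.6,0,0],
    [-0.742,0.732,0,0],
    [-0.742,0.732,0,0],
    [-0.742,0.732,0.3,0],
    [-0.742,0.732,0.5,0],
    [-0.742,0.732,0.58,0],
    [-0.742,0.732,0.6,0],
    [-0.742,0.732,0.6,0]
  ]
}}

```text
time_s: 63.08
tcp_pos: [0.5591, -0.0596, 0.2032]
ee_rot: [[-0.999, -0.038, 0.001], [-0.038, 0.999, 0.015], [-0.002, 0.015, -1.0]]
wrist_force: [0.4, -0.7, -1.3]
gripper_width: 0.134
```

```bash
python3 -c "
from h import *
go(.559,-.0576,.1995)"
```

```text
t 63.08 tcp [ 0.5591 -0.0596  0.2032] yaw_y 92.19 w 11.6 F [ 0.4 -0.7 -1.3]
to go [-0.     0.016  0.031]
```

Request:
{"api": "drive_tool", "payload": {
  "series": [
    [0,0.016,0.03,0],
    [0,0.016,0.03,0],
    [0,0.016,0.03,0]
  ]
}}

```text
time_s: 63.45
tcp_pos: [0.5588, -0.0572, 0.1991]
ee_rot: [[-0.999, -0.039, 0.0], [-0.039, 0.999, 0.015], [-0.001, 0.015, -1.0]]
wrist_force: [0.3, -0.1, -1.2]
gripper_width: 0.134
```

Request:
{"api": "drive_tool", "payload": {
  "series": [
    [0,0,0,0],
    [0,0,0,0],
    [0,0,0,0],
    [0,0,-0.1,0],
    [0,0,-0.3,0],
    [0,0,-0.6,0],
    [0,0,-0.6,0],
    [0,0,-0.6,0]
  ],
  "fingers": 24
}}

```text
time_s: 64.45
tcp_pos: [0.5584, -0.0584, 0.271]
ee_rot: [[-0.999, -0.038, 0.0], [-0.038, 0.999, 0.016], [-0.001, 0.016, -1.0]]
wrist_force: [0.2, -0.2, 0.3]
gripper_width: 0.276
```

Run:
```python
from h import *
go(.566,-.0169,.2229)
s=capture("side");h=cv2.cvtColor(s["color"],cv2.COLOR_BGR2HSV)
p=proj(s,[[.5669,-.0566,.135],[.597,-.0555,.145],[.52,-.058,.135]]);print(p)
cv2.imwrite("pics/p16.png",s["color"][130:240,240:390].repeat(4,0).repeat(4,1))
```

```text
t 64.45 tcp [ 0.5584 -0.0584  0.271 ] yaw_y 92.18 w 24.0 F [ 0.2 -0.2  0.3]
to go [-0.076  0.337  0.406]
[[309.70518192 206.61343829]
 [320.23731433 201.93999389]
 [293.31749235 209.43595475]]
```

Request:
{"api": "drive_tool", "payload": {
  "series": [
    [-0.076,0.2,0,0],
    [-0.076,0.33,0,0],
    [-0.076,0.337,0.2,0],
    [-0.076,0.337,0.4,0],
    [-0.076,0.337,0.4,0],
    [-0.076,0.337,0.4,0]
  ],
  "fingers": 32
}}

```text
time_s: 65.25
tcp_pos: [0.5666, -0.0169, 0.2241]
ee_rot: [[-0.999, -0.039, 0.001], [-0.039, 0.999, 0.015], [-0.001, 0.015, -1.0]]
wrist_force: [-0.0, -0.3, 0.4]
gripper_width: 0.368
```

Request:
{"api": "drive_tool", "payload": {
  "series": [
    [0,0,0,0],
    [0,0,0,0],
    [0,0,0,0],
    [0,0,0,0],
    [0,0,0,0]
  ],
  "fingers": 0
}}

```text
time_s: 65.88
tcp_pos: [0.5664, -0.0167, 0.2238]
ee_rot: [[-0.999, -0.038, 0.001], [-0.038, 0.999, 0.016], [-0.001, 0.016, -1.0]]
wrist_force: [-0.7, 1.9, 2.4]
gripper_width: 0.103
```

Run:
```python
from h import *
st()
for q in np.linspace(1.71,0,19):
  print(round(q,2),"dy",round(.105*(np.cos(.349+q)-np.cos(2.059))/.12,3),"dz",round(-.105*(np.sin(.349+q)-np.sin(2.059))/.12,3))
```

```text
t 65.88 tcp [ 0.5664 -0.0167  0.2238] yaw_y 92.2 w 9.0 F [-0.7  1.9  2.4]
1.71 dy 0.0 dz -0.0
1.62 dy 0.075 dz -0.035
1.52 dy 0.153 dz -0.064
1.42 dy 0.234 dz -0.084
1.33 dy 0.316 dz -0.097
1.23 dy 0.399 dz -0.102
1.14 dy 0.482 dz -0.099
1.04 dy 0.564 dz -0.089
0.95 dy 0.645 dz -0.07
0.86 dy 0.724 dz -0.044
0.76 dy 0.8 dz -0.011
0.66 dy 0.873 dz 0.03
0.57 dy 0.941 dz 0.077
0.47 dy 1.005 dz 0.131
0.38 dy 1.063 dz 0.19
0.28 dy 1.115 dz 0.254
0.19 dy 1.161 dz 0.324
0.09 dy 1.201 dz 0.397
0.0 dy 1.233 dz 0.474
```

Request:
{"api": "drive_tool", "payload": {
  "series": [
    [0,0.075,-0.034,0],
    [0,0.153,-0.062,0],
    [0,0.235,-0.08,0],
    [0,0.317,-0.092,0],
    [0,0.4,-0.096,0],
    [0,0.483,-0.092,0],
    [0,0.565,-0.08,0],
    [0,0.645,-0.06,0],
    [0,0.724,-0.033,0]
  ]
}}

```text
time_s: 67.0
tcp_pos: [0.5637, 0.0709, 0.2289]
ee_rot: [[-0.999, -0.039, 0.002], [-0.039, 0.999, 0.016], [-0.003, 0.016, -1.0]]
wrist_force: [5.8, 1.5, 0.5]
gripper_width: 0.103
```

Request:
{"api": "drive_tool", "payload": {
  "series": [
    [0,0.076,0.034,0],
    [0,0.149,0.076,0],
    [0,0.216,0.125,0],
    [0,0.279,0.18,0],
    [0,0.336,0.24,0],
    [0,0.387,0.304,0],
    [0,0.432,0.375,0],
    [0,0.47,0.449,0],
    [0,0.5,0.526,0],
    [0,0.5,0.53,0]
  ]
}}

```text
time_s: 68.25
tcp_pos: [0.562, 0.1313, 0.1668]
ee_rot: [[-0.999, -0.04, 0.003], [-0.04, 0.999, 0.015], [-0.004, 0.015, -1.0]]
wrist_force: [5.3, 0.5, 6.6]
gripper_width: 0.105
```

Request:
{"api": "drive_tool", "payload": {
  "series": [
    [0,0,0,0],
    [0,0,0,0],
    [0,0,0,0],
    [0,0,0,0]
  ]
}}

```text
time_s: 68.75
tcp_pos: [0.562, 0.1313, 0.1669]
ee_rot: [[-0.999, -0.039, 0.004], [-0.039, 0.999, 0.016], [-0.004, 0.016, -1.0]]
wrist_force: [5.3, 0.1, 3.6]
gripper_width: 0.101
```

Run:
```python
from h import *
st()
```

```text
t 68.75 tcp [0.562  0.1313 0.1669] yaw_y 92.24 w 8.8 F [5.3 0.1 3.6]
```

Request:
{"api": "drive_tool", "payload": {
  "series": [
    [0,0,0.012,0],
    [0,0,0.012,0],
    [0,0,0.012,0]
  ]
}}

```text
time_s: 69.12
tcp_pos: [0.562, 0.1313, 0.1667]
ee_rot: [[-0.999, -0.04, 0.004], [-0.04, 0.999, 0.016], [-0.005, 0.016, -1.0]]
wrist_force: [2.6, -0.1, 10.0]
gripper_width: 0.1
```

Request:
{"api": "drive_tool", "payload": {
  "series": [
    [0,0,0,0],
    [0,0,0,0],
    [0,0,0,0],
    [0,0,-0.2,0],
    [0,0,-0.5,0],
    [0,0,-0.95,0],
    [0,0,-0.95,0]
  ],
  "fingers": 30
}}

```text
time_s: 70.0
tcp_pos: [0.5621, 0.1295, 0.283]
ee_rot: [[-0.999, -0.039, 0.008], [-0.039, 0.999, 0.018], [-0.009, 0.018, -1.0]]
wrist_force: [-0.1, 0.2, -0.9]
gripper_width: 0.349
```

Request:
{"api": "drive_tool", "payload": {
  "series": [
    [0,0,-0.3,0],
    [0,0,-0.7,0],
    [0,0,-0.95,0],
    [0,0,-0.95,0]
  ]
}}

```text
time_s: 70.5
tcp_pos: [0.5609, 0.1274, 0.394]
ee_rot: [[-0.999, -0.038, 0.003], [-0.038, 0.999, 0.017], [-0.003, 0.016, -1.0]]
wrist_force: [-0.5, -0.1, 0.1]
gripper_width: 0.344
```

Run:
```python
from h import *
go(.557,.2890,.3905)
s=capture("side");t=capture("top")
cv2.imwrite("pics/p16.png",np.hstack([t["color"][110:260,180:310],s["color"][80:230,230:360]]).repeat(3,0).repeat(3,1))
# scoop: dark handle/grey bowl in tray side; lid tip corners in side
h=cv2.cvtColor(s["color"],cv2.COLOR_BGR2HSV)
for n,P in(("tray bar",[*bx(0,-.005),.106]),("scoop handle",[*bx(-.03,-.045),.078]),("bowl",[*bx(.03,-.045),.085])):
  p=proj(s,P)[0];x,y=p.round().astype(int);print(n,p.round(1),s["color"][y-1:y+2,x-1:x+2].mean((0,1)).round())
```

```text
t 70.50 tcp [0.5609 0.1274 0.394 ] yaw_y 92.2 w 29.9 F [-0.5 -0.1  0.1]
to go [-0.019  1.346  0.051]
tray bar [291.  177.5] [171. 179. 194.]
scoop handle [285.1 193.6] [ 86. 137. 182.]
bowl [303.8 188.7] [ 91. 117. 141.]
```

Run:
```python
from h import *
t=capture("top")
for yb in(-.07,-.058,-.046,-.034,-.02,0):
  P=[[*bx(x,yb),.075] for x in np.arange(-.09,.1,.012)]
  px=proj(t,P).round().astype(int)
  print(yb,px[0],[int(t["color"][y,x].mean()) for x,y in px])
```

```text
-0.07 [270 207] [48, 51, 52, 53, 52, 52, 51, 49, 52, 48, 48, 49, 47, 29, 41, 20]
-0.058 [266 207] [46, 47, 45, 49, 49, 48, 49, 49, 35, 60, 60, 66, 46, 23, 43, 19]
-0.046 [262 207] [80, 80, 77, 38, 30, 30, 29, 33, 28, 57, 37, 35, 72, 43, 31, 14]
-0.034 [258 208] [83, 82, 81, 60, 53, 49, 50, 50, 73, 49, 35, 47, 45, 19, 18, 14]
-0.02 [253 208] [76, 75, 75, 73, 62, 62, 70, 74, 73, 37, 41, 77, 75, 19, 19, 14]
0 [246 208] [84, 84, 83, 83, 80, 68, 101, 83, 82, 86, 88, 90, 87, 45, 84, 11]
```

The overhead pixels show the scoop lying in the tray at about y = -46 mm, with the handle from x = -54 to +6 mm and the bowl near +30 mm. Next is the lid bar.

Request:
{"api": "drive_tool", "payload": {
  "series": [
    [0,0.3,0,0],
    [0,0.6,0,0],
    [-0.02,0.7,0,0],
    [-0.02,0.7,0,0]
  ]
}}

```text
time_s: 71.15
tcp_pos: [0.5597, 0.2117, 0.3922]
ee_rot: [[-0.999, -0.039, -0.003], [-0.039, 0.999, 0.013], [0.002, 0.014, -1.0]]
wrist_force: [0.3, -0.0, 0.9]
gripper_width: 0.345
```

Request:
{"api": "drive_tool", "payload": {
  "series": [
    [0,0.3,0,0],
    [0,0.64,0,0],
    [0,0.64,0,0],
    [0,0.64,0,0]
  ]
}}

```text
time_s: 71.65
tcp_pos: [0.5569, 0.287, 0.3947]
ee_rot: [[-0.999, -0.038, -0.001], [-0.038, 0.999, 0.014], [0.0, 0.014, -1.0]]
wrist_force: [1.2, 0.4, 0.2]
gripper_width: 0.345
```

Run:
```python
from h import *
go(.557,.289,.3103)
```

```text
t 71.65 tcp [0.5569 0.287  0.3947] yaw_y 92.15 w 30.0 F [1.2 0.4 0.2]
to go [-0.001  0.007  0.703]
```

Request:
{"api": "drive_tool", "payload": {
  "series": [
    [0,0.007,0.2,0],
    [0,0.007,0.4,0],
    [0,0.007,0.6,0],
    [0,0.007,0.7,0],
    [0,0.007,0.7,0]
  ]
}}

```text
time_s: 72.28
tcp_pos: [0.5569, 0.2891, 0.3106]
ee_rot: [[-0.999, -0.037, -0.001], [-0.037, 0.999, 0.014], [0.0, 0.014, -1.0]]
wrist_force: [-0.2, 0.1, 0.2]
gripper_width: 0.35
```

Request:
{"api": "drive_tool", "payload": {
  "series": [
    [0,0,0,0],
    [0,0,0,0],
    [0,0,0,0],
    [0,0,0,0],
    [0,0,0,0]
  ],
  "fingers": 0
}}

```text
time_s: 72.9
tcp_pos: [0.557, 0.2901, 0.3117]
ee_rot: [[-0.999, -0.038, 0.001], [-0.038, 0.999, 0.016], [-0.002, 0.015, -1.0]]
wrist_force: [0.6, 0.2, 2.2]
gripper_width: 0.129
```

Run:
```python
from h import *
s=st();p=s["tcp_pos"]+s["ee_rot"][:,2]*.051
b=np.arctan2(54,145);yh=.222;R=.1547
th=np.pi-np.arctan2(p[2]-.1185,p[1]-yh)-b;th=1.675;print(th)
y0,z0=-R*np.cos(b+th),R*np.sin(b+th)
for q in np.linspace(th,0,19):
  dy=-R*np.cos(b+q)-y0;dz=R*np.sin(b+q)-z0
  d=s["ee_rot"].T@np.array([dy*-.035,dy,dz])/.12
  print(round(q,2),d.round(3))
```

```text
t 72.90 tcp [0.557  0.2901 0.3117] yaw_y 92.2 w 11.2 F [0.6 0.2 2.2]
1.675
1.68 [0. 0. 0.]
1.58 [ 0.    -0.109 -0.05 ]
1.49 [ 0.001 -0.222 -0.09 ]
1.4 [ 0.001 -0.339 -0.118]
1.3 [ 0.001 -0.457 -0.136]
1.21 [ 0.002 -0.577 -0.143]
1.12 [ 0.002 -0.697 -0.139]
1.02 [ 0.003 -0.816 -0.124]
0.93 [ 0.003 -0.933 -0.097]
0.84 [ 0.004 -1.047 -0.06 ]
0.74 [ 0.004 -1.157 -0.013]
0.65 [ 0.004 -1.263  0.045]
0.56 [ 0.005 -1.362  0.112]
0.47 [ 0.005 -1.455  0.188]
0.37 [ 0.006 -1.54   0.273]
0.28 [ 0.006 -1.617  0.364]
0.19 [ 0.006 -1.686  0.463]
0.09 [ 0.007 -1.744  0.568]
0.0 [ 0.007 -1.793  0.677]
```

Request:
{"api": "drive_tool", "payload": {
  "series": [
    [0,-0.109,-0.05,0],
    [0,-0.222,-0.09,0],
    [0,-0.339,-0.118,0],
    [0,-0.457,-0.136,0],
    [0,-0.577,-0.143,0],
    [0,-0.697,-0.139,0],
    [0,-0.816,-0.124,0],
    [0,-0.933,-0.097,0]
  ]
}}

```text
time_s: 73.9
tcp_pos: [0.5605, 0.1772, 0.3204]
ee_rot: [[-0.999, -0.038, -0.002], [-0.038, 0.999, 0.015], [0.002, 0.015, -1.0]]
wrist_force: [-4.3, 3.3, 3.4]
gripper_width: 0.128
```

Request:
{"api": "drive_tool", "payload": {
  "series": [
    [0,-0.114,0.037,0],
    [0,-0.224,0.084,0],
    [0,-0.33,0.142,0],
    [0,-0.429,0.209,0],
    [0,-0.522,0.285,0],
    [0,-0.607,0.37,0],
    [0,-0.684,0.461,0],
    [0,-0.753,0.56,0],
    [0,-0.753,0.56,0]
  ]
}}

```text
time_s: 75.03
tcp_pos: [0.5634, 0.0872, 0.2502]
ee_rot: [[-0.999, -0.037, -0.005], [-0.037, 0.999, 0.013], [0.005, 0.013, -1.0]]
wrist_force: [-2.5, -0.6, -2.9]
gripper_width: 0.124
```

Run:
```python
from h import *
b=np.arctan2(54,145);y=bx(0,.085)[1]-.1547*np.cos(b)
print("closed bar y",y,"tcp z",.1725+.051); go(.5632,y-.001,.2235)
```

```text
closed bar y 0.07667520476316558 tcp z 0.22349999999999998
t 75.03 tcp [0.5634 0.0872 0.2502] yaw_y 92.11 w 10.8 F [-2.5 -0.6 -2.9]
to go [ 0.004 -0.099  0.221]
```

Request:
{"api": "drive_tool", "payload": {
  "series": [
    [0,-0.03,0.055,0],
    [0,-0.06,0.11,0],
    [0,-0.08,0.165,0],
    [0,-0.1,0.22,0],
    [0,-0.1,0.24,0],
    [0,-0.1,0.25,0],
    [0,-0.1,0.25,0],
    [0,-0.1,0.25,0]
  ]
}}

```text
time_s: 76.03
tcp_pos: [0.5637, 0.0765, 0.226]
ee_rot: [[-0.999, -0.04, -0.002], [-0.04, 0.999, 0.013], [0.001, 0.013, -1.0]]
wrist_force: [-13.2, 2.6, 17.1]
gripper_width: 0.124
```

```bash
python3 -c "
from h import *
go(.5632,.0757,.2235)"
```

```text
t 76.03 tcp [0.5637 0.0765 0.226 ] yaw_y 92.27 w 10.8 F [-13.2   2.6  17.1]
to go [ 0.005 -0.007  0.021]
```

Request:
{"api": "drive_tool", "payload": {
  "series": [
    [0,0,0,0],
    [0,0,-0.02,0],
    [0,0,-0.02,0],
    [0,0,-0.02,0],
    [0,0,-0.3,0],
    [0,0,-0.7,0],
    [0,0,-1,0],
    [0,0,-1,0]
  ],
  "fingers": 32
}}

```text
time_s: 77.03
tcp_pos: [0.5663, 0.0757, 0.3456]
ee_rot: [[-0.999, -0.039, 0.007], [-0.039, 0.999, 0.017], [-0.008, 0.017, -1.0]]
wrist_force: [-0.2, 0.7, -0.6]
gripper_width: 0.369
```

Request:
{"api": "drive_tool", "payload": {
  "series": [
    [0,-0.4,0,0],
    [0,-0.8,0,0],
    [0,-1,0,0],
    [0,-1,0,0]
  ]
}}

```text
time_s: 77.53
tcp_pos: [0.5693, -0.0459, 0.3389]
ee_rot: [[-0.999, -0.035, -0.002], [-0.035, 0.999, 0.015], [0.002, 0.015, -1.0]]
wrist_force: [0.4, 0.3, 0.0]
gripper_width: 0.369
```

Request:
{"api": "drive_tool", "payload": {
  "series": [
    [0.2,-0.4,0,0],
    [0.4,-0.8,0,0],
    [0.5,-1,0,0],
    [0.5,-1,0,0]
  ]
}}

```text
time_s: 78.03
tcp_pos: [0.5136, -0.1671, 0.3379]
ee_rot: [[-0.999, -0.036, -0.001], [-0.036, 0.999, 0.016], [0.0, 0.016, -1.0]]
wrist_force: [0.5, 0.8, 0.8]
gripper_width: 0.368
```

Run:
```python
from h import *
st();t=capture("top");s=capture("side")
cv2.imwrite("pics/p17.png",np.hstack([t["color"][110:240,190:300],s["color"][120:250,225:355]]).repeat(3,0).repeat(3,1))
```

```text
t 78.03 tcp [ 0.5136 -0.1671  0.3379] yaw_y 92.09 w 32.0 F [0.5 0.8 0.8]
```

View pics/p17.png

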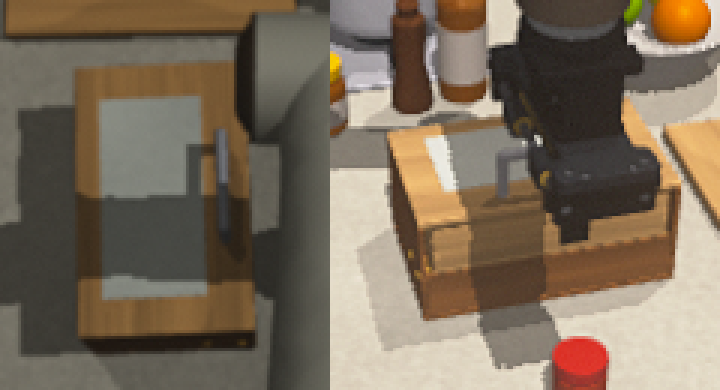

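The lid lies flat: the gap under its front edge is gone and the tray's front wall shows directly beneath it. I'll check one lid corner by numbers.

Run:
```python
from h import *
s=capture("side");t=capture("top")
S=lambda x,y:(225+(x-331)/3,120+(y-1)/3)
T=lambda x,y:(190+(x-1)/3,110+(y-1)/3)
print(onz(s,S(422,226),.1265),"expected",bx(-.136,-.085),"px exp",proj(s,[*bx(-.136,-.085),.1265]),"px if 0.06 rad",proj(s,[*bx(-.136,-.085),.1367]),"picked",S(422,226))
print(two(t,T(255,333),s,S(422,226)))
st()
```

```text
[0.4320877  0.04179741 0.1265    ] expected [0.4275493  0.04700545] px exp [[253.4751853  194.16576182]] px if 0.06 rad [[253.30605627 191.34671453]] picked (255.33333333333334, 195.0)
[0.42899796 0.04900985 0.12046362]
t 78.22 tcp [ 0.5148 -0.1655  0.3382] yaw_y 92.28 w 32.2 F [-0.8 -0.2 -0.8]
```

The corner is at the closed height, so the lid is shut and nothing touches the robot. I'm handing in.

```bash
python3 -c "
from station import order
print(order.finish_job())"
```

```text
the job is handed in; nothing more can be done
None
```

The job is done and handed in, at about 78 s on the robot's clock. No verdict was reported.

**What I did:**
- I stood the lid up at about 1.67 rad and swung the tray to its stop.
- I stood all four jars in the compartment. The yellow jar had been knocked aside partway through, so I measured it again before picking it.
- I laid the left-hand scoop in the raised tray, lowered the tray under grip, and folded the lid shut.

**Last checks:**
- **Jars:** before lowering, the overhead view showed four upright caps near box (±35, ±25) mm.
- **Tray:** the bar came back to within about 1 mm of where it started.
- **Scoop:** overhead pixels showed it in the tray at about y = -46 mm.
- **Lid:** the front corner was at its closed height (121 mm measured, 126 mm expected). Before release, pressing down met 17 N.
- **Arm:** it was clear of everything at the end.

**What disagreed or went wrong:**
- The lid turned out to be about 0.09 rad open at the start.
- One turn ran joint 6 into its limit and left the tool tilted about 0.9 degrees. I allowed for this in the later moves.
- I did not measure the bystanders' positions at the end.

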